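Rack the jars and draw the rails in with the turnbuckle

TASK

Pack the stall's glass jars for the road: slide every jar standing on the table, upright and without lifting it, in single file between the two rails of the grey rack. Then swing the yellow gate fully shut across the mouth behind them, and only then turn the turnbuckle at the rack's other end until it stops, so that it draws both rails in snug along the row. Leave the bowl, saucers and white dish where they are.

Things in the scene. Friction and masses are not known exactly. Their poses are not given: they have to be found in the camera images.
- rack: fixed grey frame with two aluminium guide rails; origin on the table at the middle of the lane. The lane runs along its y axis (roughly world y, yaw varies); jars slide on the bare table between the rails. Low frame beams 12 mm high lie at x = +-85 mm outside the rails; a foot plate 6 mm high spans y = 115 to 240, x = +-125 mm
- lane_mouth (a point): middle of the lane's open mouth, on the table, at rack x = 0, y = -115 mm; flared lead-ins, as high as the rails, widen from here to about 110 mm at y = -152 mm
- lane_end (a point): foot of the fixed end stop that the first jar meets, at rack x = 0, y = +115 mm; the stop is 44 mm wide and 50 mm tall
- rail_far_mid (a point): mid-length, top of the inner face of the rail at rack +x; the other rail mirrors it at -x. Rails stand 8 to 34 mm above the table, 10 mm thick; inner faces 72 mm apart when the turnbuckle reads 0, 55.5 mm at its stop. Only the turnbuckle moves them
- gate (a joint): angle of the yellow gate, rad: 0 = fully shut (hard stop; bar points from its hinge along rack -x, across the mouth), grows as its free end swings out to rack -y; at 1.57 it points along -y. Starts at 1.75 to 2.0; stays where left (friction 0.04 N m). Bar 130 mm long from the hinge, 10 mm thick, 38 to 54 mm above the table; push it or its pin
- gate_hinge (a point): the gate's vertical hinge axis at bar mid-height, on a post 18 mm thick at rack x = +85, y = -135 mm, z = 46 mm
- gate_pin (a point): top of the upright yellow pin on the gate, 12 mm in diameter, 115 mm from the hinge axis; its top is 76 mm above the table
- turnbuckle (a joint): turn of the turnbuckle's middle body, rad. Starts at 0 to 1.5; grows (tightens) as its top moves towards rack +y, away from the lane; hard stop at 14; stays where left (friction 0.12 N m). Each rail moves in 0.59 mm per rad. Four red-tipped spokes 90 degrees apart round its middle: at 0 one points straight up, later it leans by this value towards rack +y
- turnbuckle_mid (a point): centre of the turnbuckle body, whose axis runs along rack x at rack y = 205 mm, z = 75 mm; steel sleeve 100 mm long, 24 mm thick (hub 32 mm at the middle 24 mm); the spokes, 8 mm thick, reach 55 mm from the axis, in the plane rack x = 0. Threaded rods run from the sleeve to upright lugs 92 mm tall at rack x = +-111 mm
- jar1: lidded storage jar, upright cylinder 54 mm in diameter, 75 mm tall with its white lid (lid 51 mm across, top 13 mm), amber glass with a thick heavy foot, about 0.3 kg; origin at the centre of its underside, z up; may be absent
- jar2: lidded storage jar, upright cylinder 54 mm in diameter, 75 mm tall with its white lid (lid 51 mm across, top 13 mm), green glass with a thick heavy foot, about 0.3 kg; origin at the centre of its underside, z up; may be absent
- jar3: lidded storage jar, upright cylinder 54 mm in diameter, 75 mm tall with its white lid (lid 51 mm across, top 13 mm), amber glass with a thick heavy foot, about 0.3 kg; origin at the centre of its underside, z up; may be absent
- jar4: lidded storage jar, upright cylinder 54 mm in diameter, 75 mm tall with its white lid (lid 51 mm across, top 13 mm), green glass with a thick heavy foot, about 0.3 kg; origin at the centre of its underside, z up; may be absent
- bowl: bystander: clear glass bowl, 110 mm across, 50 mm tall; origin under its centre
- saucers: bystander: stack of white saucers, 116 mm across, 30 mm tall; origin under its centre
- dish: bystander: white rectangular baking dish 130 x 200 x 55 mm; origin under its centre
There are look-alikes about, which are no part of the job. What is shaped like the jar4 but red is not meant. Leave any turquoise look-alike of the jar2 alone.

How it is judged (in metres and radians):
On the way, in this order (a step that is already met when the one before it is completed fails the run):
1. every jar present stands in the lane between the rails (x of jar1 in the frame of rack between -0.012 and 0.012 m and y of jar1 in the frame of rack between -0.105 and 0.1 m and height (world z) of each of jar1, jar2, jar3, jar4 below 0.008 m and angle between each of jar1, jar2, jar3, jar4's own z axis and vertical below 0.12 rad and x of jar2 in the frame of rack between -0.012 and 0.012 m and y of jar2 in the frame of rack between -0.105 and 0.1 m and x of jar3 in the frame of rack between -0.012 and 0.012 m and y of jar3 in the frame of rack between -0.105 and 0.1 m and x of jar4 in the frame of rack between -0.012 and 0.012 m and y of jar4 in the frame of rack between -0.105 and 0.1 m), for 0.2 s.
2. the gate is shut with the jars in the lane (all of step 1 and value of joint gate below 0.12 rad), for 0.2 s.
3. the turnbuckle is turned to its stop (value of joint turnbuckle above 13.6 rad), for 0.2 s.
At the end, for the whole second after the job is handed in: Every jar present stands upright (within 0.12 rad) on the table and at rest in the lane: centre within 5 mm of the lane's middle line and between 105 mm on the mouth side and 100 mm on the stop side of the rack's origin; gate within 0.12 rad of shut; turnbuckle at 13.6 rad or more (stop at 14) (x of jar1 in the frame of rack between -0.005 and 0.005 m and y of jar1 in the frame of rack between -0.105 and 0.1 m and height (world z) of each of jar1, jar2, jar3, jar4 below 0.008 m and angle between each of jar1, jar2, jar3, jar4's own z axis and vertical below 0.12 rad and linear speed of each of jar1, jar2, jar3, jar4 below 0.02 m/s and x of jar2 in the frame of rack between -0.005 and 0.005 m and y of jar2 in the frame of rack between -0.105 and 0.1 m and x of jar3 in the frame of rack between -0.005 and 0.005 m and y of jar3 in the frame of rack between -0.105 and 0.1 m and x of jar4 in the frame of rack between -0.005 and 0.005 m and y of jar4 in the frame of rack between -0.105 and 0.1 m and value of joint gate below 0.12 rad and value of joint turnbuckle above 13.6 rad); the robot touches nothing.
It fails at once if a jar is lifted more than 40 mm off the table (height (world z) of any of jar1, jar2, jar3, jar4 above 0.04 m).
It fails at once if the bowl, saucers or dish is moved more than 30 mm (distance of any of bowl, saucers, dish from where it was at the start of the episode above 0.03 m).
Of jar1, jar2, jar3, jar4 only 2 to 4 are there at a start; the rules pass over those that are not, and their reading is None.
At some moment in a run one of jar1, jar2, jar3, jar4 may be knocked a few centimetres aside while the robot is not near it.
Once in a run the grip may slacken for a moment while it holds something.
It also fails if it takes over 210 s, if anything falls off the work surface, if the arm or the gripper's body presses on something with over 40 N, if the wrist force passes 120 N, or if a joint passes its speed limit or range.

ROBOT

A 6-joint arm with a two-finger parallel gripper is mounted at the origin on the work surface. World frame = base frame: x ahead of the robot, y to its left, z up, the work surface at z = 0. Lengths are in m, angles in degrees, forces in N, time in s.
With the tool pointing down it reaches from about 0.35 to 0.95 m from the base axis. Payload 17.4 kg.
Tool frame: the origin (TCP) lies midway between the tips of the shut fingers; the grasp point (between the pads) lies 19 mm behind it (arm.hold_point_z is the distance from the TCP to the grasp point, in m); x points along the fingers, y is the direction in which the jaws open and shut, and the axes are right-handed (so a half turn about x gives the same grasp; the last joint's range is limited). The gripper opens to 93 mm and grips with 3 to 60 N. Pads are 15 mm wide; open, the fingers measure 128 mm over their backs; the gripper's body (75 mm by 188 mm) begins 65 mm behind the grasp point.
Start: joints at [67.62, 6.646, 82.598, -0, 90.757, -2.166], TCP at [0.233, 0.633, 0.219] pointing down, gripper open.
Joint ranges: [-162.19, 162.19], [-47.58, 125.68], [4.15, 143.07], [-65.23, 245.23], [0.69, 171.88], [-170.13, 170.13]. Speed limits (degrees/s): [108.29, 108.29, 127.2, 180, 180, 180].

INTERFACE

Orientations are given as a 3x3 rotation matrix whose columns are the frame's x, y, z axes.
In Python, from rig import arm gives the robot as it stands.
- The arm moves only by the tool apply_moves, never from a script. Its argument "rows" is a list of rows, each an object with "translation": the shift along the tool's x, y, z in m, a list of three; "turn": the turn, a rotation vector about the tool's x, y, z in degrees, a list of three; "claw": the gripper command: -1 is shut, 1 is fully open, values between are in proportion. In form: [{"translation": [tx, ty, tz], "turn": [rx, ry, rz], "claw": claw}, ...]. A call has 1 to 12 rows; each row shifts and turns the commanded pose from where the row before left it, along the tool's axes as they then stand; what a row does not reach is not made up. A row lasts 1/8 s, in which the tool goes at most 62.5 mm and 10.7 degrees, less where a joint would pass 70% of its speed; a pose out of reach is approached as far as the arm can. A call with a gripper value outside its range is refused whole. The fingers move at their own pace and stop on an object; the grip force is fixed at half the most. Time passes only in rows, so rows that do not move let the fingers close. It gives the time, the measured TCP pose, the force and the opening at its end, in the units of the state.
- arm.get_state(): the state, without advancing time (a new reading comes with each control period).
- arm.grab_frame(name): name is "scene" or "top" or "wrist"; returns the picture (420x560x3 uint8, blue, green, red); there is no depth.
- arm.get_calibration(name): a dict with "fx", "fy", "cx", "cy" (pixels), "extrinsics" (4x4, takes a point from camera to world coordinates). Camera axes: x right, y up, looking along -z (the intrinsics and any distortion apply to the point x, -y, -z); pixel columns grow to the right and rows downward; lengths in m; the calibration is good to about 2 mm. A picture is of the moment at which its call begins: read the wrist's pose just before it. get_calibration takes no time and is no camera call; for the wrist camera it gives the pose at the moment of the call.
- arm.hand_in(): hands the job in, once; it reports no verdict.
The state is a dict: "clock": time; "joints": joint angles; "joint_vel": joint speeds; "joint_torque": joint torques, N m; "tcp_pos": TCP position; "tool_rot": TCP orientation; "wrist_force": force on the tool from outside, world axes, zero at the start; "torque": the same for the moment, N m; "opening": finger opening in m.
Only numpy, scipy, OpenCV 4.12 (cv2) and the standard library are available. Lean on these libraries where they do the work, as an engineer would, in place of code of your own. Each camera call takes 0.05 s, during which the arm holds its last target.

## Working session

There is one attempt and no reset: what is moved stays moved. The work goes in short steps, Python scripts to look and compute and a tool call to move; the robot and the scene stay as the last step left them, time stands still between calls to the robot, and variables do not carry over. Pictures are saved under pics/ and viewed, and the job is handed in when it is done.

Besides the shell and the picture viewer there is one more tool, called after ">>>" by a JSON object that holds its "op" and its "data". apply_moves: Moves the arm, as the interface text tells. Its arguments: {"type":"object","properties":{"rows":{"type":"array"}},"required":["rows"]}

```bash
mkdir -p pics; ls
python3 - <<'E'
from rig import arm
import cv2,numpy as np
np.set_printoptions(precision=4,suppress=True)
s=arm.get_state();print(s, arm.hold_point_z)
for n in ["scene","top","wrist"]:
    f=arm.grab_frame(n);cv2.imwrite(f"pics/{n}0.png",f);print(n,arm.get_calibration(n))
E
```

```text
pics
{'clock': 0.0, 'joints': array([67.6201,  6.6747, 82.6359, -0.0002, 90.7556, -2.1647]), 'joint_vel': array([ 0.0605, -0.032 , -0.0062, -0.0212,  0.0119,  0.0114]), 'joint_torque': array([ -0.0064, -72.1267, -62.2601,   0.0776,   0.0239,  -0.0001]), 'tcp_pos': array([0.2332, 0.6332, 0.2179]), 'tool_rot': array([[-0.0004,  0.3455,  0.9384],
       [-0.0011,  0.9384, -0.3455],
       [-1.    , -0.0012, -0.    ]]), 'wrist_force': array([-0.9206, -0.2859, -0.1115]), 'torque': array([-0.0006, -0.0061, -0.0276]), 'opening': 0.09313330238973204} 0.0188
scene {'fx': 446.60667348525203, 'fy': 446.60667348525203, 'cx': 278.94878879575435, 'cy': 208.50118656483923, 'extrinsics': array([[-0.6339, -0.6065,  0.4801,  1.265 ],
       [ 0.7732, -0.4822,  0.4117,  0.6012],
       [-0.0182,  0.6322,  0.7746,  1.1685],
       [ 0.    ,  0.    ,  0.    ,  1.    ]])}
top {'fx': 516.6970503134222, 'fy': 516.6970503134222, 'cx': 286.497707565421, 'cy': 200.77254571483255, 'extrinsics': array([[-0.0006,  0.9974, -0.0719,  0.4538],
       [-0.9999,  0.0003,  0.0131,  0.0506],
       [ 0.0131,  0.0719,  0.9973,  1.5627],
       [ 0.    ,  0.    ,  0.    ,  1.    ]])}
wrist {'fx': 297.5258592999636, 'fy': 297.5258592999636, 'cx': 277.1500583410217, 'cy': 215.12378408310354, 'extrinsics': array([[ 0.346 , -0.903 , -0.2545,  0.1618],
       [ 0.9382,  0.3329,  0.0944,  0.6582],
       [-0.0005, -0.2714,  0.9625,  0.3829],
       [ 0.    ,  0.    ,  0.    ,  1.    ]])}
```

View pictures.

View pics/top0.png

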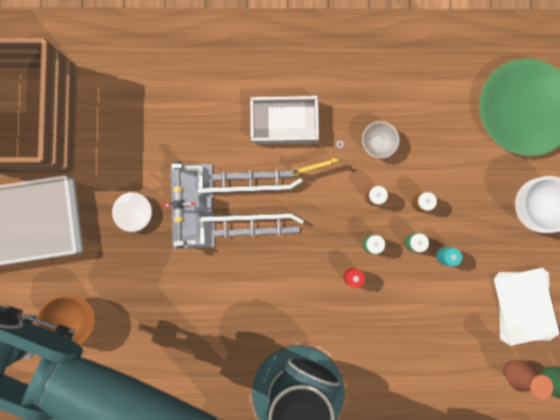

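View pics/scene0.png

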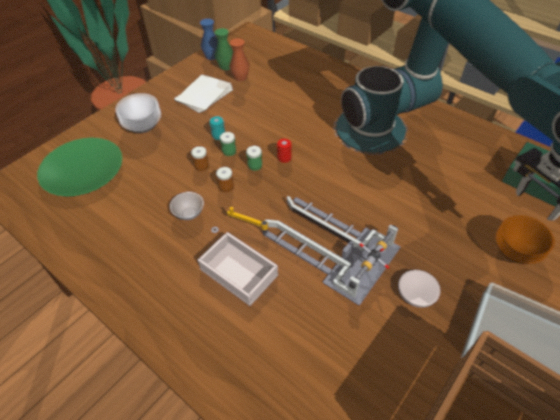

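View pics/wrist0.png

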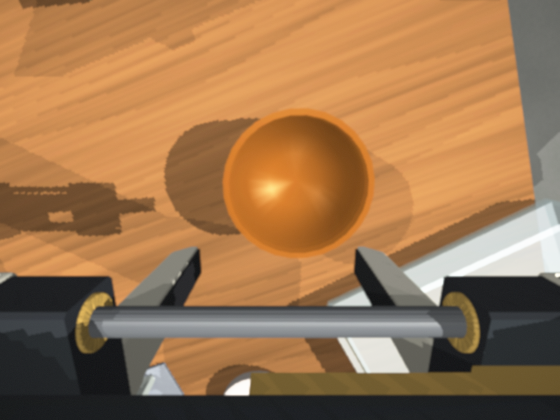

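```bash
cat > h.py <<'E'
from rig import arm
import cv2,numpy as np
np.set_printoptions(precision=4,suppress=True)
def px2w(name,u,v,z,C=None):
    C=C or arm.get_calibration(name);E=C["extrinsics"]
    d=E[:3,:3]@np.array([(u-C["cx"])/C["fx"],-(v-C["cy"])/C["fy"],-1]);o=E[:3,3]
    return o+d*(z-o[2])/d[2]
def w2px(name,p,C=None):
    C=C or arm.get_calibration(name);E=C["extrinsics"]
    q=E[:3,:3].T@(np.array(p,float)-E[:3,3])
    return np.array([C["cx"]+C["fx"]*q[0]/-q[2],C["cy"]-C["fy"]*q[1]/-q[2]])
def crop(name,out,u0,v0,u1,v1,k,f=None):
    if f is None:f=arm.grab_frame(name)
    cv2.imwrite(out,cv2.resize(f[v0:v1,u0:u1],None,fx=k,fy=k,interpolation=cv2.INTER_CUBIC))
E
python3 - <<'E'
from h import *
f=cv2.imread('pics/top0.png')
crop('top','pics/t1.png',160,145,350,260,4,f)
crop('top','pics/t2.png',330,110,480,300,3,f)
f=cv2.imread('pics/scene0.png')
crop('scene','pics/s1.png',170,100,310,220,5,f)
crop('scene','pics/s2.png',220,170,420,310,4,f)
E
```

```text
(no output)
```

View pics/t1.png

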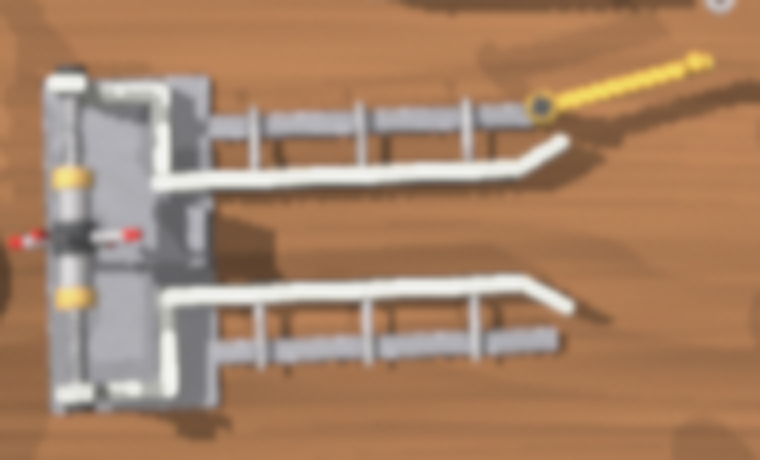

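View pics/t2.png

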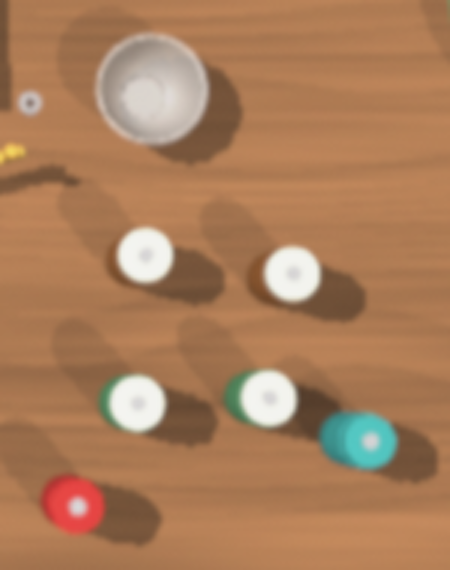

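View pics/s1.png

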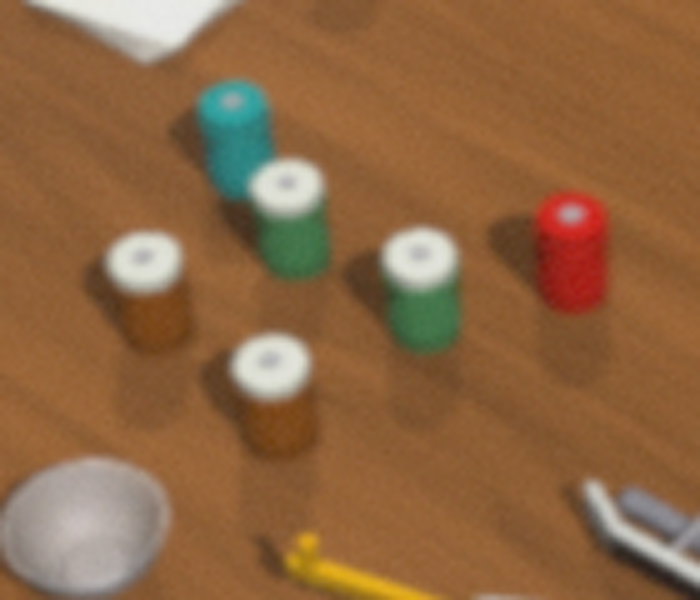

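View pics/s2.png

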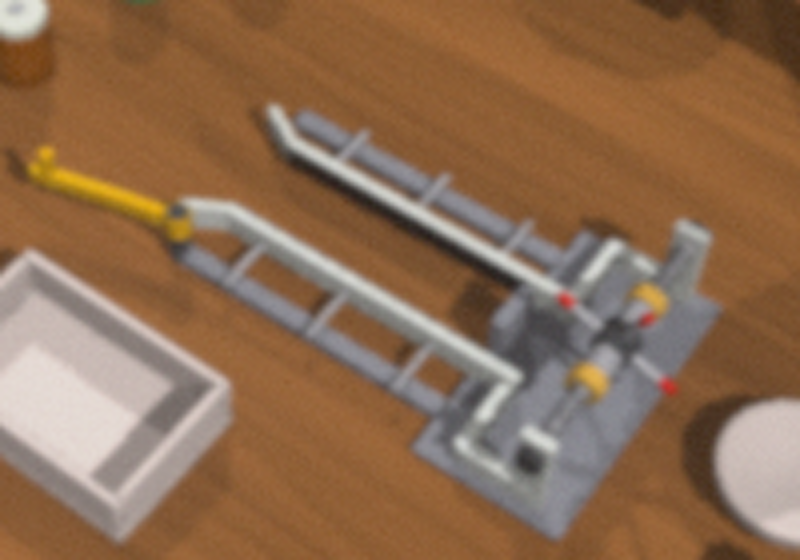

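Run:
```python
from h import *
from scipy.optimize import least_squares
P=[((541,106),(85,-135,56)),((208,76),(125,115,6)),((218,405),(-125,115,6)),((45,410-332),(125,240,6)),((55,410),(-125,240,6)),((75,238),(0,205,90)),
 ]
C=arm.get_calibration('top')
W=[px2w('top',160+(p[0]+.5)/4-.5,145+(p[1]+.5)/4-.5,r[2]/1000,C) for p,r in P]
def f(q):
    c,s=np.cos(q[2]),np.sin(q[2])
    return np.ravel([[q[0]+c*r[0]/1e3-s*r[1]/1e3-w[0],q[1]+s*r[0]/1e3+c*r[1]/1e3-w[1]] for w,(p,r) in zip(W,P)])
r=least_squares(f,[.45,.1,0]);print(r.x,np.degrees(r.x[2]));print(r.fun.reshape(-1,2)*1e3)
q=r.x;c,s=np.cos(q[2]),np.sin(q[2]);R=np.array([[c,-s],[s,c]])
def tr(w):return R.T@(w[:2]-q[:2])
for n,u,v,z in [('railF',520,177,.034),('railN',525,275,.034),('railF2',160,190,.034),('railN2',165,290,.034),('pin',703,61,.076)]:
    print(n,tr(px2w('top',160+u/4-.4,145+v/4-.4,z,C))*1e3)
for n,u,v in [('A1',146,255),('A2',293,273),('G1',138,403),('G2',270,398),('red',78,506),('teal',371,441)]:
    w=px2w('top',330+u/3-.4,110+v/3-.4,.075,C);print(n,w,tr(w)*1e3)
w=px2w('top',330+152/3,110+88/3,.05,C);print('bowl',w,tr(w)*1e3)
w=px2w('top',285,119,.05,C);print('dish',w,tr(w)*1e3)
w=px2w('top',132,212,.03,C);print('sauc',w,tr(w)*1e3)
# scene
C=arm.get_calibration('scene')
for n,u,v in [('A1',272,365),('A2',145,263),('G1',420,256),('G2',288,186)]:
    print(n,px2w('scene',170+u/5-.4,100+v/5-.4,.075,C))
def ri(p):return np.r_[q[:2]+R@np.array(p[:2])/1e3,p[2]/1e3]
for p in [(85,-135,56),(0,205,90),(125,115,6),(-125,240,6)]: print(p,4*(w2px('scene',ri(p),C)-[220,170]))
```

```text
[0.5598 0.136  0.0395] 2.2631697728136433
[[ 0.4075 -1.7222]
 [ 1.3905 -1.2067]
 [-0.0442 -1.1747]
 [-1.8643  0.5693]
 [-1.3534  2.016 ]
 [ 1.464   1.5183]]
railF [  35.1125 -116.1666]
railN [ -37.8397 -116.9119]
railF2 [ 35.817  150.7834]
railN2 [-38.4155 149.1821]
pin [ 110.5161 -251.4661]
A1 [ 0.579  -0.2348  0.075 ] [   4.546  -371.1872]
A2 [ 0.5616 -0.3768  0.075 ] [ -18.4277 -512.4679]
G1 [ 0.4366 -0.2252  0.075 ] [-137.3454 -355.9728]
G2 [ 0.4413 -0.3522  0.075 ] [-137.6821 -483.135 ]
red [ 0.3388 -0.1665  0.075 ] [-232.8008 -293.5237]
teal [ 0.4001 -0.4486  0.075 ] [-182.6284 -577.8266]
bowl [ 0.7457 -0.2489  0.05  ] [ 170.5605 -391.9038]
dish [0.8062 0.035  0.05  ] [ 242.2405 -110.595 ]
sauc [0.5308 0.4875 0.03  ] [-15.099  352.4337]
A1 [ 0.5818 -0.2258  0.075 ]
A2 [ 0.5654 -0.3659  0.075 ]
G1 [ 0.4393 -0.2174  0.075 ]
G2 [ 0.4437 -0.342   0.075 ]
(85, -135, 56) [170.3236 208.2662]
(0, 205, 90) [611.7343 325.9394]
(125, 115, 6) [404.2687 442.4626]
(-125, 240, 6) [715.1529 300.5118]
```

>>> {"op": "apply_moves", "data": {"rows": [{"translation":[-0.01,0,0],"turn":[9.65,0,0],"claw":1},{"translation":[-0.01,0,0],"turn":[9.65,0,0],"claw":1},{"translation":[-0.01,0,0],"turn":[9.65,0,0],"claw":1},{"translation":[-0.01,0,0],"turn":[9.65,0,0],"claw":1},{"translation":[-0.01,0,0],"turn":[9.65,0,0],"claw":1},{"translation":[-0.01,0,0],"turn":[9.65,0,0],"claw":1},{"translation":[-0.01,0,0],"turn":[9.65,0,0],"claw":1}]}}

```text
clock: 1.02
tcp_pos: [0.2332, 0.6334, 0.2886]
tool_rot: [[-0.0, 0.999, 0.033], [-0.0, 0.033, -0.999], [-1.0, -0.0, 0.0]]
wrist_force: [-0.6, -0.2, -0.2]
opening: 0.0928
```

>>> {"op": "apply_moves", "data": {"rows": [{"translation":[0,0.013,0.044],"turn":[0,0,0],"claw":1},{"translation":[0,0.013,0.044],"turn":[0,0,0],"claw":1},{"translation":[0,0.013,0.044],"turn":[0,0,0],"claw":1},{"translation":[0,0.013,0.044],"turn":[0,0,0],"claw":1},{"translation":[0,0.013,0.044],"turn":[0,0,0],"claw":1},{"translation":[0,0.013,0.044],"turn":[0,0,0],"claw":1},{"translation":[0,0.013,0.044],"turn":[0,0,0],"claw":1},{"translation":[0,0.013,0.044],"turn":[0,0,0],"claw":1},{"translation":[0,0.013,0.044],"turn":[0,0,0],"claw":1},{"translation":[0,0.013,0.044],"turn":[0,0,0],"claw":1}]}}

```text
clock: 2.28
tcp_pos: [0.3804, 0.1974, 0.2886]
tool_rot: [[0.0, 0.999, 0.039], [0.0, 0.039, -0.999], [-1.0, 0.0, -0.0]]
wrist_force: [0.4, 0.1, 0.0]
opening: 0.0934
```

Run:
```python
from h import *
s=arm.get_state();print(s['clock'],s['tcp_pos'],s['tool_rot'],s['joints'])
cv2.imwrite('pics/w1.png',arm.grab_frame('wrist'))
np.savez('w1.npz',**arm.get_calibration('wrist'))
```

```text
2.275 [0.3804 0.1974 0.2886] [[ 0.0001  0.9992  0.0392]
 [ 0.      0.0392 -0.9992]
 [-1.      0.0001 -0.    ]] [ 24.0164 -25.3336 104.3895  -0.0008 100.9355  21.7673]
```

View pics/w1.png

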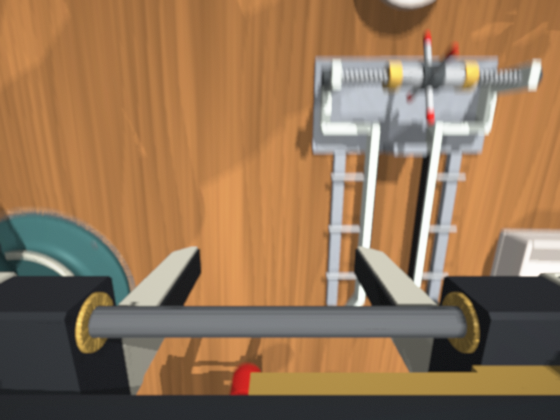

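>>> {"op": "apply_moves", "data": {"rows": [{"translation":[0,0.026,0.043],"turn":[0,0,0],"claw":1},{"translation":[0,0.026,0.043],"turn":[0,0,0],"claw":1},{"translation":[0,0.026,0.043],"turn":[0,0,0],"claw":1},{"translation":[0,0.026,0.043],"turn":[0,0,0],"claw":1},{"translation":[0,0.026,0.043],"turn":[0,0,0],"claw":1},{"translation":[0,0.026,0.043],"turn":[0,0,0],"claw":1},{"translation":[0,0.026,0.043],"turn":[0,0,0],"claw":1},{"translation":[0,0,0],"turn":[0,0,0],"claw":1}]}}

```text
clock: 3.32
tcp_pos: [0.5748, -0.0972, 0.2873]
tool_rot: [[-0.002, 0.999, 0.036], [0.0, 0.036, -0.999], [-1.0, -0.002, -0.0]]
wrist_force: [-0.6, -0.1, -0.4]
opening: 0.0932
```

Run:
```python
from h import *
s=arm.get_state();print(s['clock'],s['tcp_pos'],s['joints'])
np.savez('w2.npz',**arm.get_calibration('wrist'))
cv2.imwrite('pics/w2.png',arm.grab_frame('wrist'))
```

```text
3.325 [ 0.5748 -0.0972  0.2873] [-12.0924  -5.316   88.3613  -0.0179  97.0756 -14.1725]
```

>>> {"op": "apply_moves", "data": {"rows": [{"translation":[0,-0.005,0.045],"turn":[0,0,0],"claw":1},{"translation":[0,-0.005,0.045],"turn":[0,0,0],"claw":1},{"translation":[0,-0.005,0.045],"turn":[0,0,0],"claw":1},{"translation":[0,-0.005,0.045],"turn":[0,0,0],"claw":1},{"translation":[0,-0.005,0.045],"turn":[0,0,0],"claw":1},{"translation":[0,-0.005,0.045],"turn":[0,0,0],"claw":1},{"translation":[0,-0.005,0.045],"turn":[0,0,0],"claw":1},{"translation":[0,-0.005,0.045],"turn":[0,0,0],"claw":1},{"translation":[0,-0.005,0.045],"turn":[0,0,0],"claw":1},{"translation":[0,0,0],"turn":[0,0,0],"claw":1}]}}

```text
clock: 4.62
tcp_pos: [0.5443, -0.5025, 0.2878]
tool_rot: [[-0.001, 0.999, 0.038], [0.001, 0.038, -0.999], [-1.0, -0.001, -0.001]]
wrist_force: [-0.1, 0.0, 0.1]
opening: 0.0931
```

Run:
```python
from h import *
s=arm.get_state();print(s['clock'],s['tcp_pos'],s['joints'])
np.savez('w3.npz',**arm.get_calibration('wrist'))
cv2.imwrite('pics/w3.png',arm.grab_frame('wrist'))
```

```text
4.625 [ 0.5443 -0.5025  0.2878] [-44.6815  14.5037  67.3324  -0.0085  98.226  -46.8318]
```

View pics/w2.png

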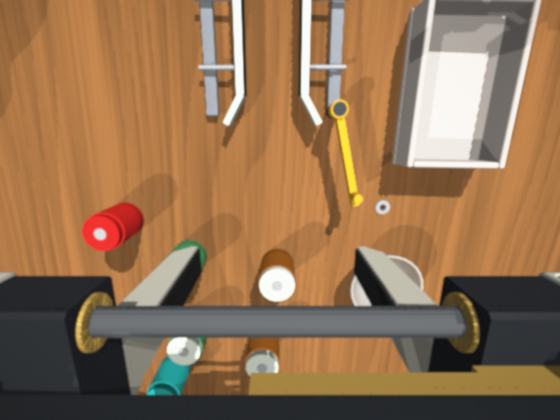

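View pics/w3.png

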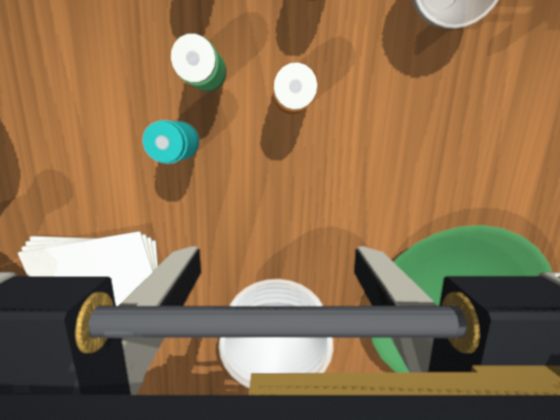

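Run:
```python
from h import *
crop('','pics/w2c.png',180,0,420,230,3,cv2.imread('pics/w2.png'))
C=dict(np.load('w3.npz'))
for n,u,v in [('A2',295,86),('G2',193,58),('teal',162,142)]: print(n,px2w('',u,v,.075,C))
C=dict(np.load('w2.npz'))
for n,u,v in [('A1',277,285),('red',100,234),('G2',184,351)]: print(n,px2w('',u,v,.075,C))
```

```text
A2 [ 0.5598 -0.3762  0.075 ]
G2 [ 0.4412 -0.3508  0.075 ]
teal [ 0.3993 -0.4461  0.075 ]
A1 [ 0.5783 -0.2314  0.075 ]
red [ 0.3382 -0.164   0.075 ]
G2 [ 0.4418 -0.3473  0.075 ]
```

View pics/w2c.png

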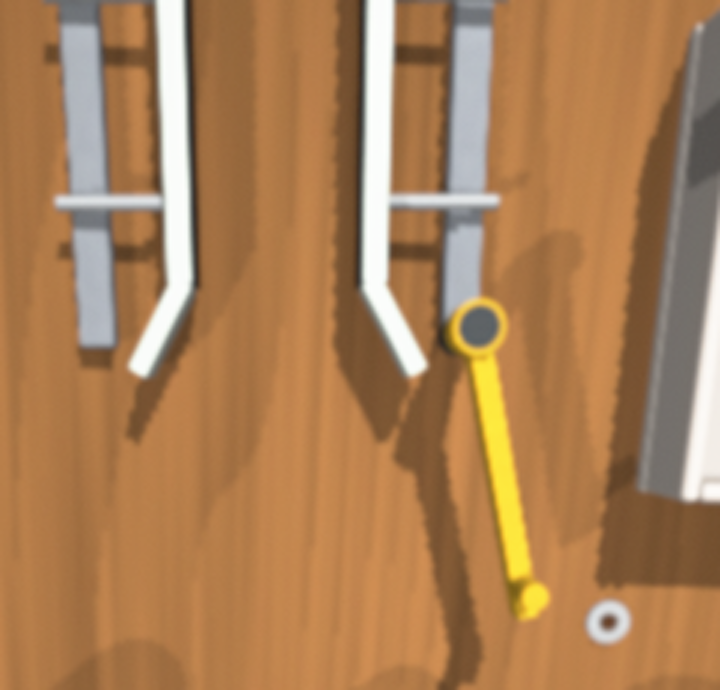

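Run:
```python
from h import *
C=dict(np.load('w2.npz'))
q=np.array([.5598,.136]);a=.0395;R=np.array([[np.cos(a),-np.sin(a)],[np.sin(a),np.cos(a)]])
for n,u,v,z in [('bendN',192,285,.034),('bendF',362,288,.034),('upN',186,5,.034),('upF',366,5,.034),('hinge',478,326,.056),('pin',535,597,.076)]:
    w=px2w('',180+(u+.5)/3-.5,(v+.5)/3-.5,z,C); print(n,w,R.T@(w[:2]-q)*1e3)
C=dict(np.load('w1.npz'))
for n,u,v in [('hub',434,75)]:
    w=px2w('',u,v,.09,C); print(n,w,R.T@(w[:2]-q)*1e3)
```

```text
bendN [0.5254 0.0217 0.034 ] [ -38.8377 -112.8488]
bendF [0.5997 0.0231 0.034 ] [  35.4572 -114.3643]
upN [0.5225 0.1274 0.034 ] [-37.6483  -7.1155]
upF [0.5953 0.13   0.034 ] [35.228  -7.4262]
hinge [0.6476 0.0076 0.056 ] [  82.6918 -131.7832]
pin [ 0.6784 -0.103   0.076 ] [ 109.1179 -243.475 ]
hub [0.5519 0.3349 0.09  ] [ -0.0755 199.1073]
```

```bash
cat >> h.py <<'E'
q=np.array([.5584,.1370]);a=.0395;R=np.array([[np.cos(a),-np.sin(a)],[np.sin(a),np.cos(a)]])
def rk(w): return np.r_[(R.T@(np.array(w)[:2]-q)),np.array(w)[2]]*1e3
def me():
    s=arm.get_state();r=s['tool_rot'];print('t',round(s['clock'],2),'rack tcp mm',np.round(rk(s['tcp_pos']),1),'yaw',np.round(np.degrees(np.arctan2(r[1,1],r[0,1])-a),2),'tilt',np.round(r[2,1:],3),'F',s['wrist_force'],'op',round(s['opening'],4),'j6',s['joints'][[0,5]])
E
python3 - <<'E'
from h import *
me()
for n,w in dict(A1=(.5785,-.233,0),A2=(.5605,-.3765,0),G1=(.4366,-.224,0),G2=(.4413,-.351,0)).items(): print(n,rk(w))
E
```

```text
t 4.67 rack tcp mm [ -38.8 -637.1  288.2] yaw -0.06 tilt [-0.    -0.001] F [ 0.0712  1.5216 -0.3234] op 0.0929 j6 [-44.5893 -46.7922]
A1 [   5.4731 -370.5051    0.    ]
A2 [ -18.1796 -513.1824    0.    ]
G1 [-135.9608 -355.9086    0.    ]
G2 [-136.2796 -482.9951    0.    ]
```

>>> {"op": "apply_moves", "data": {"rows": [{"translation":[0,0.0074,-0.0444],"turn":[0,0,0],"claw":1},{"translation":[0,0.0074,-0.0444],"turn":[0,0,0],"claw":1},{"translation":[0,0.0074,-0.0444],"turn":[0,0,0],"claw":1},{"translation":[0,0.0074,-0.0444],"turn":[0,0,0],"claw":1},{"translation":[0,0.0074,-0.0444],"turn":[0,0,0],"claw":1},{"translation":[0,0.0074,-0.0444],"turn":[0,0,0],"claw":1},{"translation":[0.045,0,0],"turn":[0,0,0],"claw":1},{"translation":[0.045,0,0],"turn":[0,0,0],"claw":1},{"translation":[0.045,0,0],"turn":[0,0,0],"claw":1},{"translation":[0.045,0,0],"turn":[0,0,0],"claw":1},{"translation":[0,0,0],"turn":[0,0,0],"claw":1}]}}

```text
clock: 6.05
tcp_pos: [0.5772, -0.2312, 0.1061]
tool_rot: [[-0.004, 0.999, 0.04], [0.002, 0.04, -0.999], [-1.0, -0.004, -0.002]]
wrist_force: [0.6, 0.0, -0.7]
opening: 0.0925
```

Run:
```python
from h import *
me()
cv2.imwrite('pics/w4.png',arm.grab_frame('wrist'))
```

```text
t 6.05 rack tcp mm [   4.2 -368.6  106.1] yaw 0.05 tilt [-0.004 -0.002] F [ 0.5574  0.0365 -0.6987] op 0.0925 j6 [-24.1824 -26.5016]
```

View pics/w4.png

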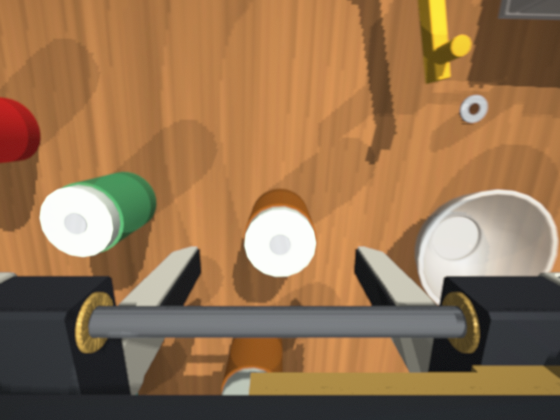

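Run:
```python
from h import *
me();print(rk(px2w('wrist',280,243,.075)),'G1',rk(px2w('wrist',75,223,.075)))
```

```text
t 6.1 rack tcp mm [   5.4 -369.4  109. ] yaw 0.04 tilt [-0.001 -0.001] F [ 0.3075 -0.0808  1.691 ] op 0.0927 j6 [-24.2017 -26.5087]
[   6.579  -371.9122   75.    ] G1 [-136.8607 -357.0267   75.    ]
```

>>> {"op": "apply_moves", "data": {"rows": [{"translation":[0.0335,0,0.001],"turn":[0,0,0],"claw":1},{"translation":[0.0335,0.001,0.001],"turn":[0,0,0],"claw":1},{"translation":[0,0,0],"turn":[0,0,0],"claw":1},{"translation":[0,0,0],"turn":[0,0,0],"claw":-1},{"translation":[0,0,0],"turn":[0,0,0],"claw":-1},{"translation":[0,0,0],"turn":[0,0,0],"claw":-1},{"translation":[0,0,0],"turn":[0,0,0],"claw":-1}]}}

```text
clock: 6.98
tcp_pos: [0.5799, -0.2354, 0.0421]
tool_rot: [[0.0, 0.999, 0.039], [-0.0, 0.039, -0.999], [-1.0, 0.0, 0.0]]
wrist_force: [-0.6, 0.0, -0.3]
opening: 0.0572
```

Run:
```python
from h import *
me()
cv2.imwrite('pics/w5.png',arm.grab_frame('wrist'))
```

```text
t 6.97 rack tcp mm [   6.8 -372.9   42.1] yaw -0.03 tilt [0. 0.] F [-0.6453  0.0435 -0.324 ] op 0.0572 j6 [-24.4253 -26.6577]
```

View pics/w5.png

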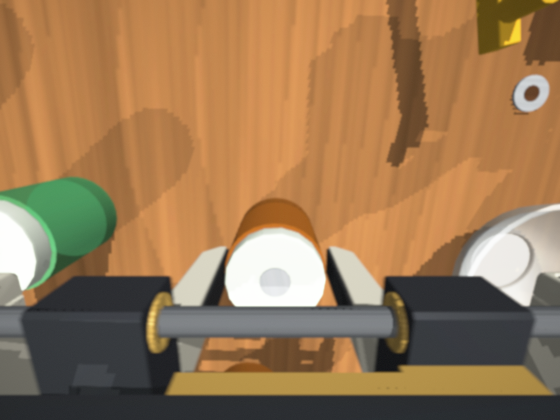

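>>> {"op": "apply_moves", "data": {"rows": [{"translation":[0,0,0],"turn":[0,0,0],"claw":-1},{"translation":[0,0,0],"turn":[0,0,0],"claw":-1},{"translation":[0,-0.001,-0.02],"turn":[0,0,0],"claw":-1},{"translation":[0,-0.0015,-0.025],"turn":[0,0,0],"claw":-1},{"translation":[0,-0.0015,-0.025],"turn":[0,0,0],"claw":-1},{"translation":[0,-0.0015,-0.025],"turn":[0,0,0],"claw":-1},{"translation":[0,-0.0015,-0.025],"turn":[0,0,0],"claw":-1},{"translation":[0,0,-0.025],"turn":[0,0,0],"claw":-1},{"translation":[0,0,-0.02],"turn":[0,0,0],"claw":-1},{"translation":[0,0,0],"turn":[0,0,0],"claw":-1}]}}

```text
clock: 8.28
tcp_pos: [0.5664, -0.0695, 0.0421]
tool_rot: [[0.0, 0.999, 0.041], [0.0, 0.041, -0.999], [-1.0, 0.0, -0.0]]
wrist_force: [-2.2, 0.8, 7.9]
opening: 0.0528
```

Run:
```python
from h import *
me()
cv2.imwrite('pics/w6.png',arm.grab_frame('wrist'))
f=arm.grab_frame('top');crop('','pics/t6.png',240,110,440,290,4,f)
```

```text
t 8.28 rack tcp mm [  -0.1 -206.6   42.1] yaw 0.06 tilt [ 0. -0.] F [-2.216   0.7796  7.9169] op 0.0528 j6 [ -9.5621 -11.8896]
```

View pics/w6.png

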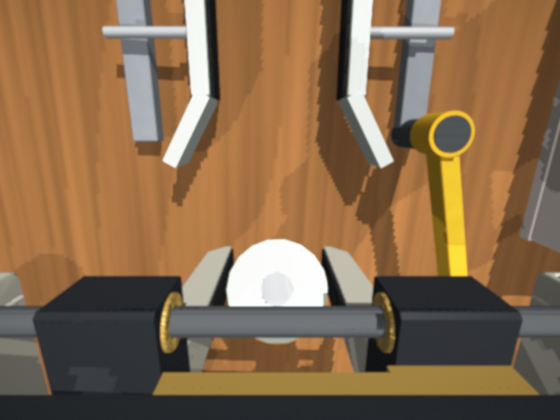

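View pics/t6.png

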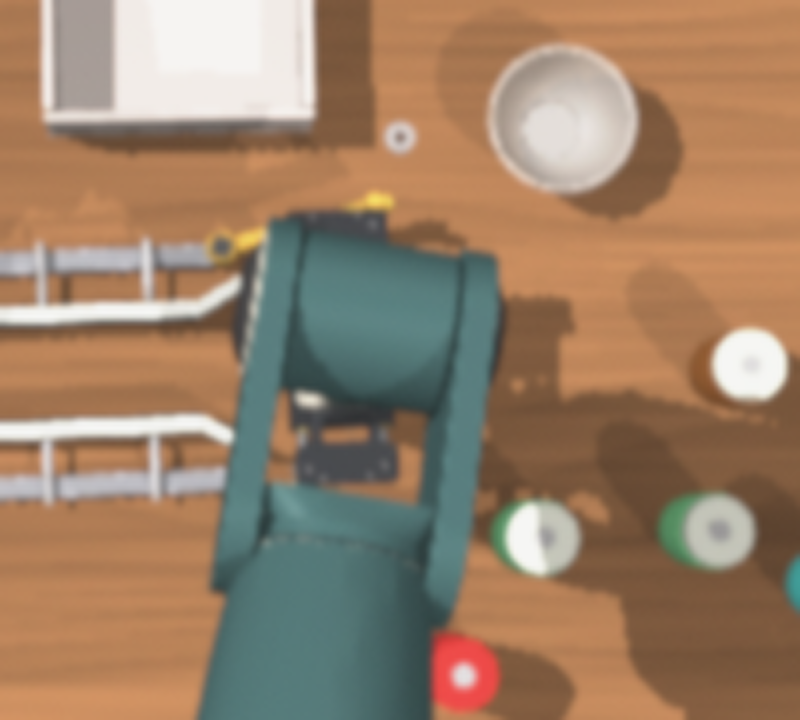

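>>> {"op": "apply_moves", "data": {"rows": [{"translation":[0,0,0],"turn":[0,0,0],"claw":-0.2},{"translation":[0,0,0],"turn":[0,0,0],"claw":0.4},{"translation":[0,0,0],"turn":[0,0,0],"claw":1},{"translation":[0,0,0],"turn":[0,0,0],"claw":1},{"translation":[0,0,0],"turn":[0,0,0],"claw":1}]}}

```text
clock: 9.0
tcp_pos: [0.5663, -0.0707, 0.0415]
tool_rot: [[-0.0, 0.999, 0.039], [0.0, 0.039, -0.999], [-1.0, -0.0, -0.0]]
wrist_force: [0.3, -0.0, 0.1]
opening: 0.088
```

Run:
```python
from h import *
me()
cv2.imwrite('pics/w7.png',arm.grab_frame('wrist'))
```

```text
t 9.0 rack tcp mm [  -0.3 -207.9   41.5] yaw -0.03 tilt [-0. -0.] F [ 0.3185 -0.0022  0.0538] op 0.088 j6 [ -9.6817 -11.9118]
```

View pics/w7.png

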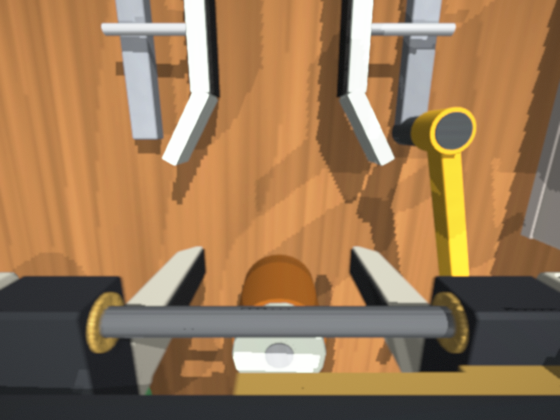

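>>> {"op": "apply_moves", "data": {"rows": [{"translation":[-0.035,0,0],"turn":[0,0,0],"claw":1},{"translation":[-0.035,0,0],"turn":[0,0,0],"claw":1},{"translation":[0,0,0.04],"turn":[0,0,0],"claw":0},{"translation":[0,0,0.045],"turn":[0,0,0],"claw":-0.53},{"translation":[0,0,0],"turn":[0,0,0],"claw":-0.53}]}}

```text
clock: 9.68
tcp_pos: [0.5695, -0.1578, 0.1115]
tool_rot: [[-0.0, 0.999, 0.036], [-0.0, 0.036, -0.999], [-1.0, -0.0, 0.0]]
wrist_force: [-0.3, 0.9, -0.6]
opening: 0.0677
```

Run:
```python
from h import *
me()
cv2.imwrite('pics/w8.png',arm.grab_frame('wrist'))
```

```text
t 9.68 rack tcp mm [  -0.5 -295.1  111.5] yaw -0.18 tilt [-0.  0.] F [-0.3058  0.8847 -0.5605] op 0.0677 j6 [-17.954 -20.039]
```

View pics/w8.png

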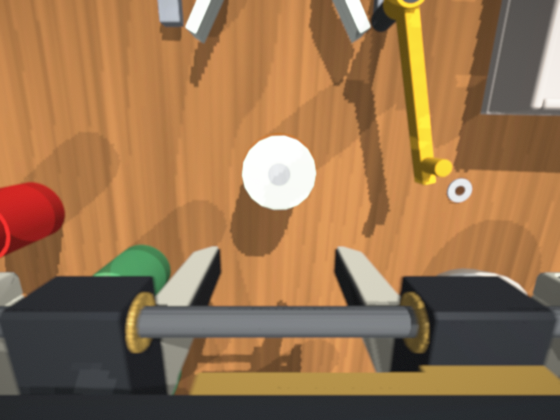

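Run:
```python
from h import *
me();print(rk(px2w('wrist',279,173,.075)))
```

```text
t 9.72 rack tcp mm [  -0.5 -293.7  111.5] yaw -0.13 tilt [-0. -0.] F [ 0.0896  0.4668 -1.0724] op 0.0634 j6 [-17.8434 -19.9736]
[   0.1113 -246.7003   75.    ]
```

>>> {"op": "apply_moves", "data": {"rows": [{"translation":[0,0,0],"turn":[0,0,0],"claw":-0.53},{"translation":[0.03,0,0],"turn":[0,0,0],"claw":-0.53},{"translation":[0.03,0,0],"turn":[0,0,0],"claw":-0.53},{"translation":[0.031,0,0],"turn":[0,0,0],"claw":-0.53},{"translation":[0,0.0005,-0.01],"turn":[0,0,0],"claw":-0.53},{"translation":[0,0,-0.012],"turn":[0,0,0],"claw":-0.53},{"translation":[0,0,-0.015],"turn":[0,0,0],"claw":-0.53},{"translation":[0,0,-0.015],"turn":[0,0,0],"claw":-0.53},{"translation":[0,0,-0.015],"turn":[0,0,0],"claw":-0.53},{"translation":[0,0,-0.012],"turn":[0,0,0],"claw":-0.53}]}}

```text
clock: 10.98
tcp_pos: [0.5671, -0.0756, 0.0208]
tool_rot: [[0.0, 0.999, 0.039], [-0.0, 0.039, -0.999], [-1.0, 0.0, 0.0]]
wrist_force: [-0.3, -1.1, -0.2]
opening: 0.0218
```

Run:
```python
from h import *
me()
cv2.imwrite('pics/w9.png',arm.grab_frame('wrist'))
```

```text
t 10.97 rack tcp mm [   0.3 -212.7   20.8] yaw -0.0 tilt [0. 0.] F [-0.2714 -1.05   -0.2242] op 0.0218 j6 [-10.1448 -12.4049]
```

View pics/w9.png

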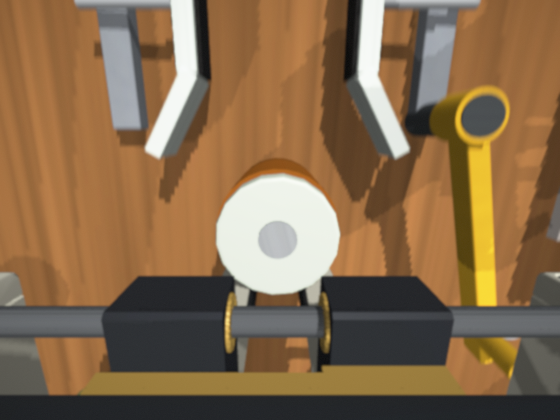

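>>> {"op": "apply_moves", "data": {"rows": [{"translation":[0,0,-0.018],"turn":[0,0,0],"claw":-0.53},{"translation":[0,0,-0.018],"turn":[0,0,0],"claw":-0.53},{"translation":[0,0,-0.018],"turn":[0,0,0],"claw":-0.53},{"translation":[0,0,-0.018],"turn":[0,0,0],"claw":-0.53},{"translation":[0,0,-0.018],"turn":[0,0,0],"claw":-0.53},{"translation":[0,0,-0.018],"turn":[0,0,0],"claw":-0.53}]}}

```text
clock: 11.78
tcp_pos: [0.5628, 0.0325, 0.0207]
tool_rot: [[0.0, 0.999, 0.039], [-0.0, 0.039, -0.999], [-1.0, 0.0, 0.0]]
wrist_force: [0.1, -2.7, 1.5]
opening: 0.0214
```

Run:
```python
from h import *
me()
cv2.imwrite('pics/w10.png',arm.grab_frame('wrist'))
```

```text
t 11.78 rack tcp mm [   0.3 -104.6   20.7] yaw -0.02 tilt [0. 0.] F [ 0.1091 -2.6867  1.4709] op 0.0214 j6 [ 0.711  -1.5302]
```

View pics/w10.png

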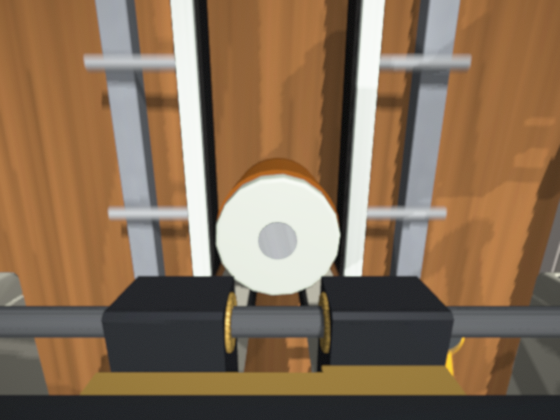

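>>> {"op": "apply_moves", "data": {"rows": [{"translation":[0,0,-0.018],"turn":[0,0,0],"claw":-0.53},{"translation":[0,0,-0.018],"turn":[0,0,0],"claw":-0.53},{"translation":[0,0,-0.018],"turn":[0,0,0],"claw":-0.53},{"translation":[0,0,-0.018],"turn":[0,0,0],"claw":-0.53},{"translation":[0,0,-0.018],"turn":[0,0,0],"claw":-0.53},{"translation":[0,0,-0.018],"turn":[0,0,0],"claw":-0.53},{"translation":[0,0,-0.018],"turn":[0,0,0],"claw":-0.53},{"translation":[0,0,-0.014],"turn":[0,0,0],"claw":-0.53},{"translation":[0,0,-0.008],"turn":[0,0,0],"claw":-0.53},{"translation":[0,0,-0.006],"turn":[0,0,0],"claw":-0.53},{"translation":[0,0,-0.003],"turn":[0,0,0],"claw":-0.53}]}}

```text
clock: 13.2
tcp_pos: [0.5568, 0.1882, 0.0206]
tool_rot: [[-0.0, 0.999, 0.039], [-0.0, 0.039, -0.999], [-1.0, -0.0, 0.0]]
wrist_force: [0.2, -2.0, 0.4]
opening: 0.0221
```

Run:
```python
from h import *
me()
cv2.imwrite('pics/w11.png',arm.grab_frame('wrist'))
```

```text
t 13.2 rack tcp mm [ 0.4 51.3 20.6] yaw -0.03 tilt [-0.  0.] F [ 0.1656 -2.0394  0.4418] op 0.0221 j6 [16.1953 13.9628]
```

View pics/w11.png

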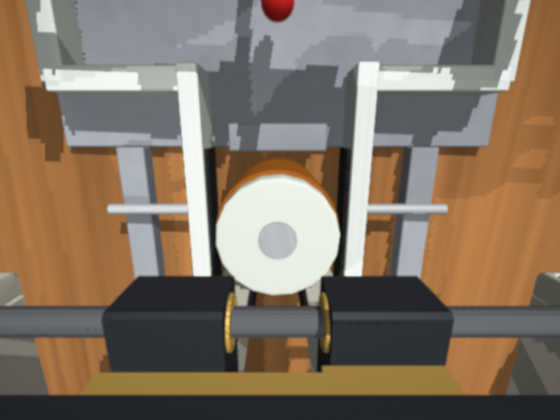

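Run:
```python
from h import *
print(rk(px2w('wrist',278,240,.075)))
for u,v in [(228,124),(326,124)]: print(rk(px2w('wrist',u,v,.05)))
```

```text
[-0.0993 84.1802 75.    ]
[-21.7684 128.607   50.    ]
[ 20.9113 128.56    50.    ]
```

>>> {"op": "apply_moves", "data": {"rows": [{"translation":[0,0,0.02],"turn":[0,0,0],"claw":-0.53},{"translation":[-0.045,0,0.01],"turn":[0,0,0],"claw":-0.53},{"translation":[-0.045,0,0.01],"turn":[0,0,0],"claw":-0.53},{"translation":[0,-0.019,0.045],"turn":[0,0,0],"claw":-0.53},{"translation":[0,-0.019,0.045],"turn":[0,0,0],"claw":-0.53},{"translation":[0,-0.019,0.045],"turn":[0,0,0],"claw":-0.53},{"translation":[0,-0.019,0.045],"turn":[0,0,0],"claw":-0.53},{"translation":[0,-0.019,0.045],"turn":[0,0,0],"claw":-0.53},{"translation":[0,-0.019,0.045],"turn":[0,0,0],"claw":-0.53},{"translation":[0,-0.019,0.045],"turn":[0,0,0],"claw":-0.53},{"translation":[0,-0.019,0.045],"turn":[0,0,0],"claw":-0.53},{"translation":[0,-0.019,0.045],"turn":[0,0,0],"claw":-0.53}]}}

```text
clock: 14.75
tcp_pos: [0.4016, -0.2654, 0.1108]
tool_rot: [[0.001, 0.999, 0.038], [-0.0, 0.038, -0.999], [-1.0, 0.001, 0.0]]
wrist_force: [1.0, 0.0, -0.1]
opening: 0.0218
```

>>> {"op": "apply_moves", "data": {"rows": [{"translation":[0,0,0],"turn":[10.25,0,0],"claw":-0.53},{"translation":[0,0,0],"turn":[10.25,0,0],"claw":-0.53},{"translation":[0,0,0],"turn":[10.25,0,0],"claw":-0.53},{"translation":[0,0,0],"turn":[10.25,0,0],"claw":-0.53},{"translation":[0,0,0],"turn":[0,0,0],"claw":-0.53}]}}

```text
clock: 15.38
tcp_pos: [0.4026, -0.2638, 0.1106]
tool_rot: [[0.0, 0.78, -0.626], [-0.0, -0.626, -0.78], [-1.0, 0.0, 0.0]]
wrist_force: [0.1, -0.0, 0.3]
opening: 0.0218
```

Run:
```python
from h import *
me()
cv2.imwrite('pics/w12.png',arm.grab_frame('wrist'))
cv2.imwrite('pics/t12.png',arm.grab_frame('top'))
```

```text
t 15.38 rack tcp mm [-171.5 -394.4  110.6] yaw -41.02 tilt [0. 0.] F [ 0.1212 -0.0234  0.3128] op 0.0218 j6 [-36.2758   2.4779]
```

View pics/w12.png

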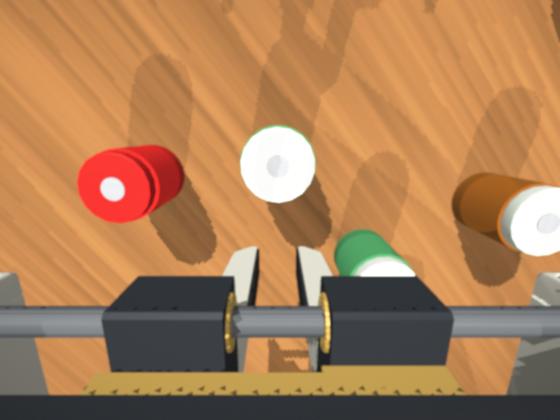

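View pics/t12.png

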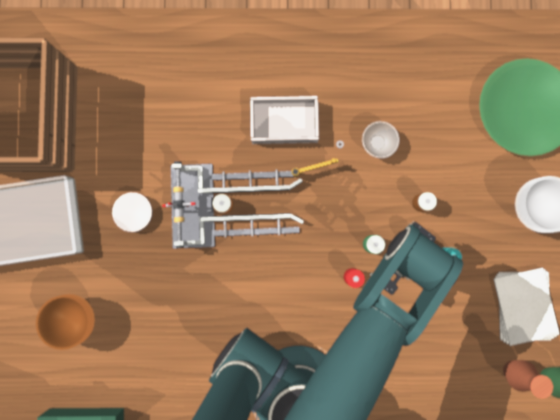

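```bash
cat >> h.py <<'E'
def intool(w):
    s=arm.get_state();return s['tool_rot'].T@(np.array(w)-s['tcp_pos'])*1e3
E
python3 - <<'E'
from h import *
me();w=px2w('wrist',278,163,.075);print(rk(w),intool(w))
w=px2w('wrist',388,274,.075);print('G2?',rk(w),intool(w))
E
```

```text
t 15.47 rack tcp mm [-171.3 -394.1  110.7] yaw -40.8 tilt [ 0. -0.] F [ 0.0668 -1.0949 -0.585 ] op 0.0218 j6 [-36.2385   2.3023]
[-135.748  -354.0715   75.    ] [ 35.6525   0.7243 -53.5678]
G2? [-127.2782 -469.0611   75.    ] [35.6581 82.2782 27.9386]
```

>>> {"op": "apply_moves", "data": {"rows": [{"translation":[0.03,0.0007,0],"turn":[0,0,0],"claw":-0.53},{"translation":[0.03,0,0],"turn":[0,0,0],"claw":-0.53},{"translation":[0.03,0,0],"turn":[0,0,0],"claw":-0.53},{"translation":[0,0,-0.012],"turn":[0,0,0],"claw":-0.53},{"translation":[0,0,-0.014],"turn":[0,0,0],"claw":-0.53},{"translation":[0,0,-0.018],"turn":[0,0,0],"claw":-0.53},{"translation":[0,0,-0.018],"turn":[0,0,0],"claw":-0.53},{"translation":[0,0,-0.018],"turn":[0,0,0],"claw":-0.53},{"translation":[0,0,-0.018],"turn":[0,0,0],"claw":-0.53},{"translation":[0,0,-0.018],"turn":[0,0,0],"claw":-0.53},{"translation":[0,0,-0.018],"turn":[0,0,0],"claw":-0.53},{"translation":[0,0,-0.018],"turn":[0,0,0],"claw":-0.53}]}}

```text
clock: 16.98
tcp_pos: [0.4997, -0.1443, 0.0207]
tool_rot: [[0.0, 0.78, -0.626], [-0.0, -0.626, -0.78], [-1.0, 0.0, 0.0]]
wrist_force: [-2.4, -3.0, 2.7]
opening: 0.0216
```

Run:
```python
from h import *
me()
cv2.imwrite('pics/w13.png',arm.grab_frame('wrist'))
```

```text
t 16.98 rack tcp mm [ -69.7 -278.7   20.7] yaw -41.02 tilt [0. 0.] F [-2.362  -3.0245  2.6888] op 0.0216 j6 [-18.9074  19.8563]
```

View pics/w13.png

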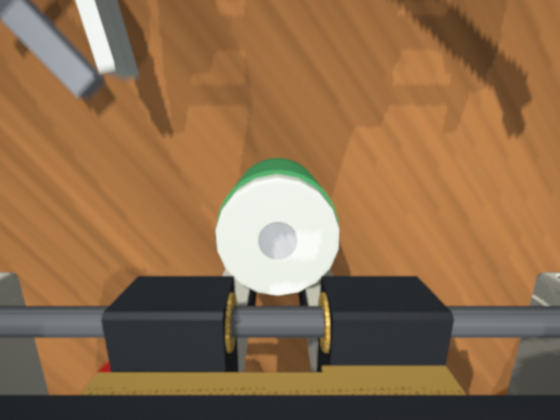

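>>> {"op": "apply_moves", "data": {"rows": [{"translation":[0,0,-0.018],"turn":[0,0,0],"claw":-0.53},{"translation":[0,0,-0.018],"turn":[0,0,0],"claw":-0.53},{"translation":[0,0,-0.018],"turn":[0,0,0],"claw":-0.53},{"translation":[0,0,-0.013],"turn":[0,0,0],"claw":-0.53},{"translation":[0,0,-0.006],"turn":[0,0,0],"claw":-0.53},{"translation":[0,0,0.015],"turn":[0,0,0],"claw":-0.53},{"translation":[0,0,0.03],"turn":[0,0,0],"claw":-0.53},{"translation":[0,0,0],"turn":[-10.25,0,0],"claw":-0.53},{"translation":[0,0,0],"turn":[-10.25,0,0],"claw":-0.53},{"translation":[0,0,0],"turn":[-10.25,0,0],"claw":-0.53},{"translation":[0,0,0],"turn":[-10.25,0,0],"claw":-0.53},{"translation":[0,0,0],"turn":[0,0,0],"claw":-0.53}]}}

```text
clock: 18.52
tcp_pos: [0.5159, -0.124, 0.0206]
tool_rot: [[0.0, 0.999, 0.037], [0.0, 0.037, -0.999], [-1.0, 0.0, -0.0]]
wrist_force: [-0.0, 0.1, -0.6]
opening: 0.0221
```

Run:
```python
from h import *
me()
cv2.imwrite('pics/w14.png',arm.grab_frame('wrist'))
```

```text
t 18.52 rack tcp mm [ -52.8 -259.1   20.6] yaw -0.13 tilt [ 0. -0.] F [-0.0161  0.1459 -0.5898] op 0.0221 j6 [-16.2752 -18.4151]
```

View pics/w14.png

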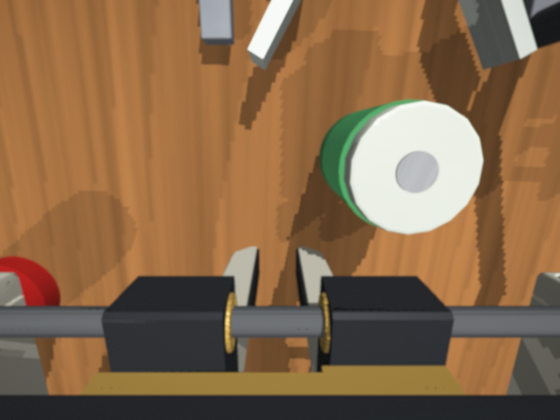

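Run:
```python
from h import *
w=px2w('wrist',415,168,.075);print(rk(w),intool(w))
```

```text
[  -2.2593 -198.2798   75.    ] [-54.3248  50.1135 -61.0238]
```

>>> {"op": "apply_moves", "data": {"rows": [{"translation":[0,0.025,0],"turn":[0,0,0],"claw":-0.53},{"translation":[0,0.0255,0],"turn":[0,0,0],"claw":-0.53},{"translation":[0,0,-0.018],"turn":[0,0,0],"claw":-0.53},{"translation":[0,0,-0.014],"turn":[0,0,0],"claw":-0.53},{"translation":[0,0.0005,-0.018],"turn":[0,0,0],"claw":-0.53},{"translation":[0,0.0005,-0.018],"turn":[0,0,0],"claw":-0.53},{"translation":[0,0.0005,-0.018],"turn":[0,0,0],"claw":-0.53},{"translation":[0,0.0005,-0.018],"turn":[0,0,0],"claw":-0.53},{"translation":[0,0,-0.018],"turn":[0,0,0],"claw":-0.53},{"translation":[0,0,-0.018],"turn":[0,0,0],"claw":-0.53}]}}

```text
clock: 19.82
tcp_pos: [0.5634, 0.0199, 0.0206]
tool_rot: [[-0.0, 0.999, 0.039], [-0.0, 0.039, -0.999], [-1.0, -0.0, -0.0]]
wrist_force: [0.7, -1.3, -0.8]
opening: 0.0219
```

Run:
```python
from h import *
me()
cv2.imwrite('pics/w15.png',arm.grab_frame('wrist'))
```

```text
t 19.82 rack tcp mm [   0.4 -117.2   20.6] yaw -0.02 tilt [-0. -0.] F [ 0.7127 -1.2841 -0.7819] op 0.0219 j6 [-0.5729 -2.8113]
```

View pics/w15.png

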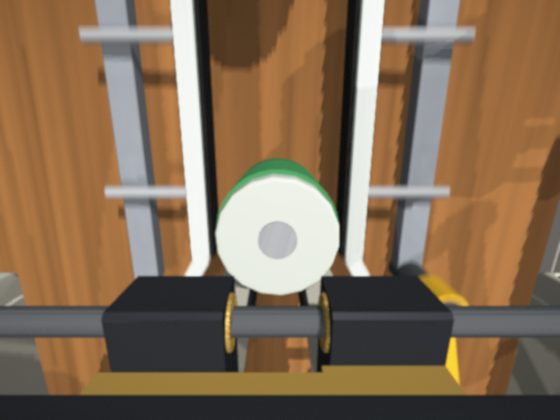

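>>> {"op": "apply_moves", "data": {"rows": [{"translation":[0,0,-0.018],"turn":[0,0,0],"claw":-0.53},{"translation":[0,0,-0.018],"turn":[0,0,0],"claw":-0.53},{"translation":[0,0,-0.018],"turn":[0,0,0],"claw":-0.53},{"translation":[0,0,-0.018],"turn":[0,0,0],"claw":-0.53},{"translation":[0,0,-0.018],"turn":[0,0,0],"claw":-0.53},{"translation":[0,0,-0.013],"turn":[0,0,0],"claw":-0.53},{"translation":[0,0,-0.006],"turn":[0,0,0],"claw":-0.53},{"translation":[0,0,-0.004],"turn":[0,0,0],"claw":-0.53},{"translation":[0,0,0.02],"turn":[0,0,0],"claw":-0.53},{"translation":[-0.045,0,0.01],"turn":[0,0,0],"claw":-0.53},{"translation":[-0.045,0,0.01],"turn":[0,0,0],"claw":-0.53}]}}

```text
clock: 21.25
tcp_pos: [0.5603, 0.0898, 0.1114]
tool_rot: [[-0.001, 0.999, 0.038], [0.0, 0.038, -0.999], [-1.0, -0.001, -0.0]]
wrist_force: [1.0, -0.2, -0.7]
opening: 0.0217
```

Run:
```python
from h import *
me()
cv2.imwrite('pics/w16.png',arm.grab_frame('wrist'))
```

```text
t 21.25 rack tcp mm [  0.  -47.2 111.4] yaw -0.08 tilt [-0.001 -0.   ] F [ 1.0396 -0.1759 -0.7069] op 0.0217 j6 [6.5263 4.3374]
```

View pics/w16.png

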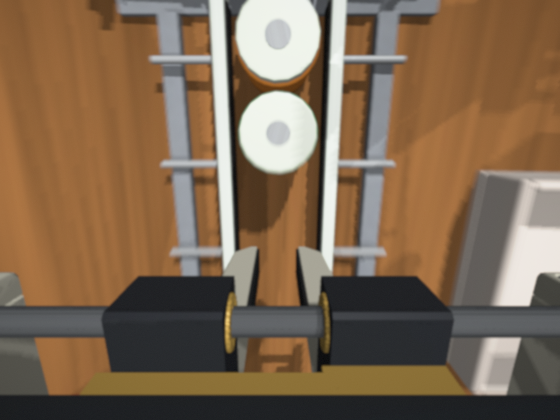

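>>> {"op": "apply_moves", "data": {"rows": [{"translation":[0,-0.0015,0.0435],"turn":[0,0,0],"claw":-0.53},{"translation":[0,-0.0015,0.0435],"turn":[0,0,0],"claw":-0.53},{"translation":[0,-0.0015,0.0435],"turn":[0,0,0],"claw":-0.53},{"translation":[0,-0.0015,0.0435],"turn":[0,0,0],"claw":-0.53},{"translation":[0,-0.0015,0.0435],"turn":[0,0,0],"claw":-0.53},{"translation":[0,-0.0015,0.0435],"turn":[0,0,0],"claw":-0.53},{"translation":[0,-0.0015,0.0435],"turn":[0,0,0],"claw":-0.53},{"translation":[0,-0.0015,0.0435],"turn":[0,0,0],"claw":-0.53},{"translation":[0,-0.0015,0.0435],"turn":[0,0,0],"claw":-0.53},{"translation":[0,-0.0015,0.0435],"turn":[0,0,0],"claw":-0.53},{"translation":[0,-0.0015,0.0435],"turn":[0,0,0],"claw":-0.53},{"translation":[0,-0.0015,0.0435],"turn":[0,0,0],"claw":-0.53}]}}

```text
clock: 22.8
tcp_pos: [0.5617, -0.4334, 0.1104]
tool_rot: [[0.0, 0.999, 0.038], [0.0, 0.038, -0.999], [-1.0, 0.0, -0.0]]
wrist_force: [-0.6, -0.4, -0.3]
opening: 0.022
```

Run:
```python
from h import *
me()
cv2.imwrite('pics/w17.png',arm.grab_frame('wrist'))
```

```text
t 22.8 rack tcp mm [ -19.2 -570.1  110.4] yaw -0.08 tilt [ 0. -0.] F [-0.5607 -0.4217 -0.3149] op 0.022 j6 [-39.7146 -41.8962]
```

View pics/w17.png

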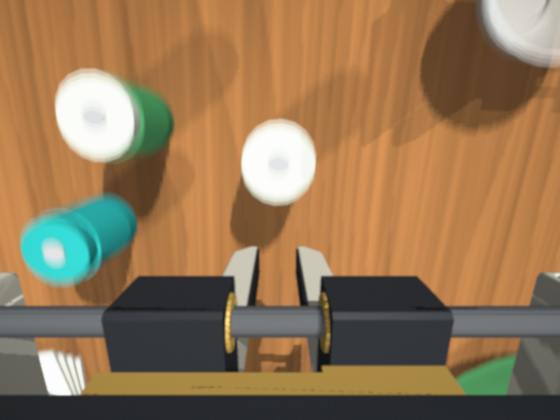

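>>> {"op": "apply_moves", "data": {"rows": [{"translation":[0.03,0,0],"turn":[0,0,0],"claw":-0.53},{"translation":[0.03,0,0],"turn":[0,0,0],"claw":-0.53},{"translation":[0.03,0,0],"turn":[0,0,0],"claw":-0.53},{"translation":[0,0.0005,-0.012],"turn":[0,0,0],"claw":-0.53},{"translation":[0,0,-0.014],"turn":[0,0,0],"claw":-0.53},{"translation":[0,0.001,-0.018],"turn":[0,0,0],"claw":-0.53},{"translation":[0,0.001,-0.018],"turn":[0,0,0],"claw":-0.53},{"translation":[0,0.0015,-0.02],"turn":[0,0,0],"claw":-0.53},{"translation":[0,0.0015,-0.02],"turn":[0,0,0],"claw":-0.53},{"translation":[0,0.0015,-0.02],"turn":[0,0,0],"claw":-0.53},{"translation":[0,0.0015,-0.02],"turn":[0,0,0],"claw":-0.53},{"translation":[0,0.0015,-0.02],"turn":[0,0,0],"claw":-0.53}]}}

```text
clock: 24.35
tcp_pos: [0.5668, -0.2672, 0.0208]
tool_rot: [[0.0, 0.999, 0.039], [-0.0, 0.039, -0.999], [-1.0, 0.0, 0.0]]
wrist_force: [0.1, -4.0, 2.8]
opening: 0.0221
```

Run:
```python
from h import *
me()
cv2.imwrite('pics/w18.png',arm.grab_frame('wrist'))
```

```text
t 24.35 rack tcp mm [  -7.6 -404.2   20.8] yaw -0.03 tilt [0. 0.] F [ 0.0764 -4.0281  2.7525] op 0.0221 j6 [-27.5704 -29.8039]
```

View pics/w18.png

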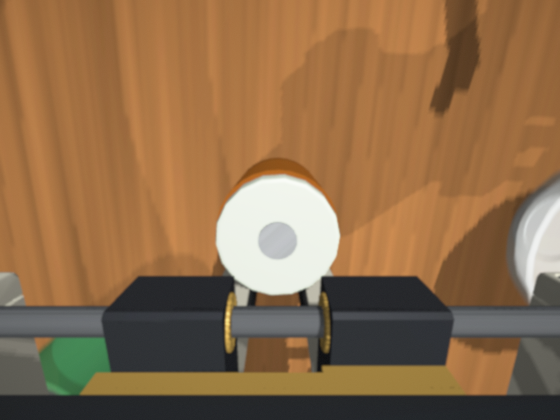

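>>> {"op": "apply_moves", "data": {"rows": [{"translation":[0,0.001,-0.02],"turn":[0,0,0],"claw":-0.53},{"translation":[0,0.001,-0.02],"turn":[0,0,0],"claw":-0.53},{"translation":[0,0.001,-0.02],"turn":[0,0,0],"claw":-0.53},{"translation":[0,0.001,-0.02],"turn":[0,0,0],"claw":-0.53},{"translation":[0,0.001,-0.02],"turn":[0,0,0],"claw":-0.53},{"translation":[0,0.001,-0.02],"turn":[0,0,0],"claw":-0.53},{"translation":[0,0.001,-0.02],"turn":[0,0,0],"claw":-0.53},{"translation":[0,0.001,-0.02],"turn":[0,0,0],"claw":-0.53},{"translation":[0,0,-0.02],"turn":[0,0,0],"claw":-0.53},{"translation":[0,0,-0.02],"turn":[0,0,0],"claw":-0.53},{"translation":[0,0,-0.02],"turn":[0,0,0],"claw":-0.53}]}}

```text
clock: 25.78
tcp_pos: [0.566, -0.047, 0.0207]
tool_rot: [[-0.0, 0.999, 0.039], [-0.0, 0.039, -0.999], [-1.0, -0.0, 0.0]]
wrist_force: [0.3, -1.4, -0.9]
opening: 0.0219
```

Run:
```python
from h import *
me()
cv2.imwrite('pics/w19.png',arm.grab_frame('wrist'))
```

```text
t 25.77 rack tcp mm [   0.4 -184.2   20.7] yaw -0.03 tilt [-0.  0.] F [ 0.251  -1.3891 -0.866 ] op 0.0219 j6 [-7.3205 -9.5547]
```

View pics/w19.png

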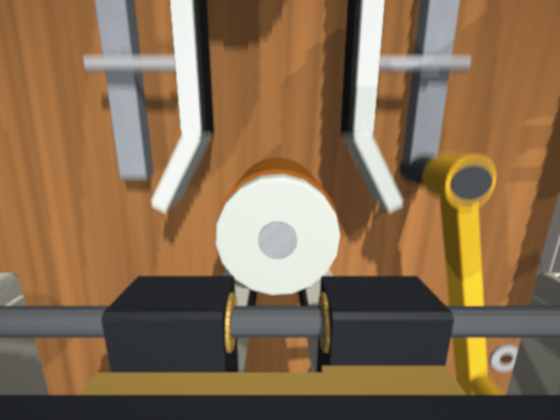

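>>> {"op": "apply_moves", "data": {"rows": [{"translation":[0,0,-0.02],"turn":[0,0,0],"claw":-0.53},{"translation":[0,0,-0.02],"turn":[0,0,0],"claw":-0.53},{"translation":[0,0,-0.02],"turn":[0,0,0],"claw":-0.53},{"translation":[0,0,-0.02],"turn":[0,0,0],"claw":-0.53},{"translation":[0,0,-0.02],"turn":[0,0,0],"claw":-0.53},{"translation":[0,0,-0.014],"turn":[0,0,0],"claw":-0.53},{"translation":[0,0,-0.007],"turn":[0,0,0],"claw":-0.53},{"translation":[0,0,-0.004],"turn":[0,0,0],"claw":-0.53},{"translation":[0,0,0.02],"turn":[0,0,0],"claw":-0.53},{"translation":[-0.045,0,0.01],"turn":[0,0,0],"claw":-0.53},{"translation":[-0.045,0,0.01],"turn":[0,0,0],"claw":-0.53}]}}

```text
clock: 27.2
tcp_pos: [0.5624, 0.0349, 0.1114]
tool_rot: [[-0.001, 0.999, 0.038], [-0.0, 0.038, -0.999], [-1.0, -0.001, -0.0]]
wrist_force: [0.4, -0.3, -0.0]
opening: 0.0217
```

Run:
```python
from h import *
me()
cv2.imwrite('pics/w20.png',arm.grab_frame('wrist'))
cv2.imwrite('pics/t20.png',arm.grab_frame('top'))
```

```text
t 27.2 rack tcp mm [  -0.  -102.1  111.4] yaw -0.08 tilt [-0.001 -0.   ] F [ 0.3723 -0.3489 -0.0307] op 0.0217 j6 [ 0.9607 -1.221 ]
```

View pics/w20.png

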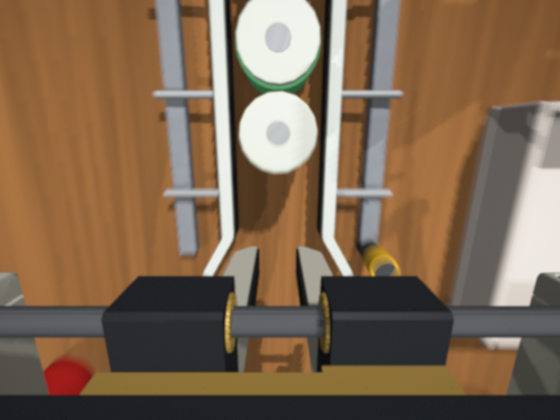

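View pics/t20.png

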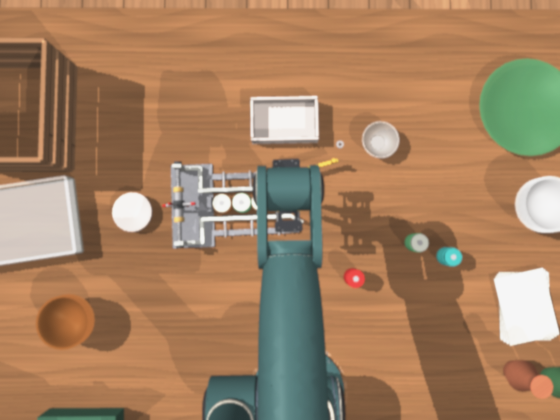

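>>> {"op": "apply_moves", "data": {"rows": [{"translation":[0,-0.0157,0.042],"turn":[0,0,0],"claw":-0.53},{"translation":[0,-0.0157,0.042],"turn":[0,0,0],"claw":-0.53},{"translation":[0,-0.0157,0.042],"turn":[0,0,0],"claw":-0.53},{"translation":[0,-0.0157,0.042],"turn":[0,0,0],"claw":-0.53},{"translation":[0,-0.0157,0.042],"turn":[0,0,0],"claw":-0.53},{"translation":[0,-0.0157,0.042],"turn":[0,0,0],"claw":-0.53},{"translation":[0,-0.0157,0.042],"turn":[0,0,0],"claw":-0.53},{"translation":[0,-0.0157,0.042],"turn":[0,0,0],"claw":-0.53},{"translation":[0,-0.0157,0.042],"turn":[0,0,0],"claw":-0.53},{"translation":[0,-0.0157,0.042],"turn":[0,0,0],"claw":-0.53}]}}

```text
clock: 28.55
tcp_pos: [0.4207, -0.3912, 0.1101]
tool_rot: [[-0.0, 0.999, 0.038], [0.0, 0.038, -0.999], [-1.0, -0.0, -0.0]]
wrist_force: [0.9, -0.3, -0.0]
opening: 0.0216
```

>>> {"op": "apply_moves", "data": {"rows": [{"translation":[0,0,0],"turn":[9.2,0,0],"claw":-0.53},{"translation":[0,0,0],"turn":[9.2,0,0],"claw":-0.53},{"translation":[0,0,0],"turn":[9.2,0,0],"claw":-0.53},{"translation":[0,0,0],"turn":[0,0,0],"claw":-0.53}]}}

```text
clock: 29.05
tcp_pos: [0.4215, -0.3897, 0.1101]
tool_rot: [[-0.0, 0.904, -0.428], [0.0, -0.428, -0.904], [-1.0, -0.001, -0.0]]
wrist_force: [-0.4, -0.2, 0.4]
opening: 0.0218
```

Run:
```python
from h import *
me()
cv2.imwrite('pics/w21.png',arm.grab_frame('wrist'))
```

```text
t 29.05 rack tcp mm [-157.6 -520.9  110.1] yaw -27.63 tilt [-0.001 -0.   ] F [-0.3739 -0.1894  0.4112] op 0.0218 j6 [-45.3043 -19.9415]
```

View pics/w21.png

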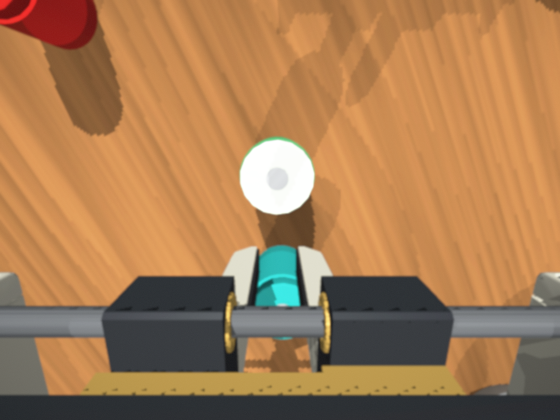

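Run:
```python
from h import *
for p in [(277,176),(279,300),(278,282),(278,262)]:
    for z in (.075,.0): 
        w=px2w('wrist',*p,z);print(p,z,rk(w),intool(w))
crop('wrist','pics/w22.png',200,230,360,350,5)
cv2.imwrite('pics/s22.png',arm.grab_frame('scene'));cv2.imwrite('pics/t22.png',arm.grab_frame('top'))
```

```text
(277, 176) 0.075 [-136.9595 -480.7947   75.    ] [ 35.221   -0.2674 -44.9658]
(277, 176) 0.0 [-141.9552 -490.3535    0.    ] [110.2194  -0.2584 -34.1693]
(279, 300) 0.075 [-179.1566 -565.138    75.    ] [35.2065  1.1862 49.3331]
(279, 300) 0.0 [-199.9705 -606.314     0.    ] [110.1995   1.74    95.4787]
(278, 282) 0.075 [-172.8469 -551.3439   75.    ] [35.2091  0.4236 34.1835]
(278, 282) 0.0 [-191.2954 -587.349     0.    ] [110.203    0.6916  74.6502]
(278, 262) 0.075 [-165.3788 -536.9668   75.    ] [35.2115  0.4201 17.9825]
(278, 262) 0.0 [-181.0278 -567.5824    0.    ] [110.2063   0.6867  52.3759]
```

View pics/w22.png

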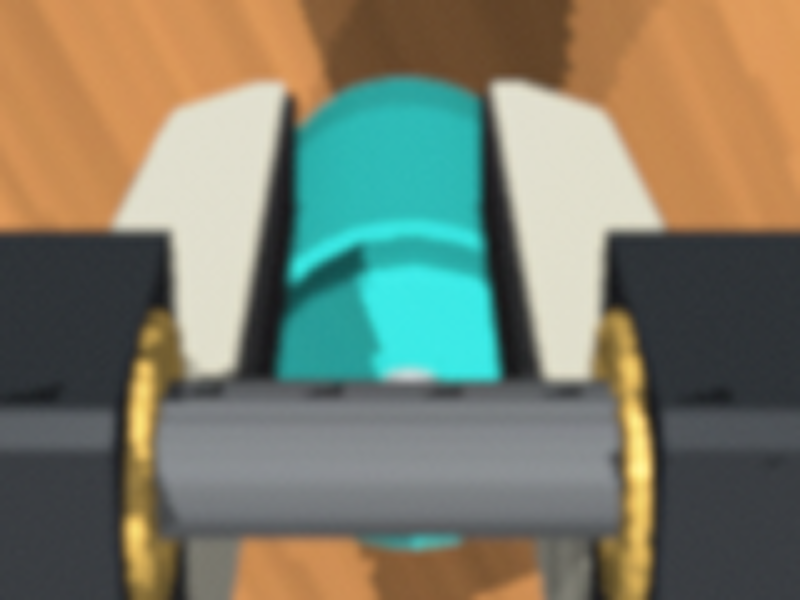

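View pics/s22.png

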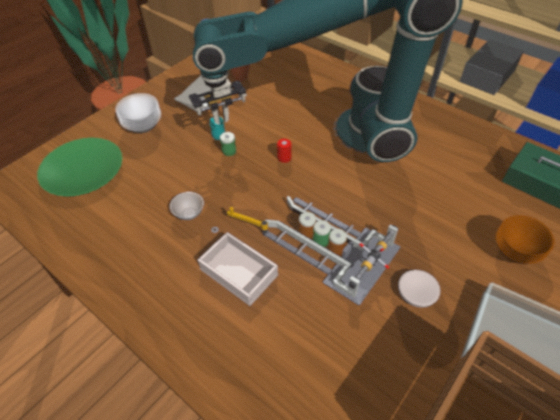

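>>> {"op": "apply_moves", "data": {"rows": [{"translation":[0,0,-0.005],"turn":[0,0,0],"claw":-0.53},{"translation":[0.03,0,0],"turn":[0,0,0],"claw":-0.53},{"translation":[0.03,0,0],"turn":[0,0,0],"claw":-0.53},{"translation":[0.03,0,0],"turn":[0,0,0],"claw":-0.53},{"translation":[0,0,-0.01],"turn":[0,0,0],"claw":-0.53},{"translation":[0,0,-0.016],"turn":[0,0,0],"claw":-0.53},{"translation":[0,0,-0.02],"turn":[0,0,0],"claw":-0.53},{"translation":[0,0,-0.02],"turn":[0,0,0],"claw":-0.53},{"translation":[0,0,-0.02],"turn":[0,0,0],"claw":-0.53},{"translation":[0,0,-0.02],"turn":[0,0,0],"claw":-0.53},{"translation":[0,0,-0.02],"turn":[0,0,0],"claw":-0.53},{"translation":[0,0,-0.02],"turn":[0,0,0],"claw":-0.53}]}}

```text
clock: 30.75
tcp_pos: [0.4875, -0.2515, 0.0206]
tool_rot: [[-0.0, 0.904, -0.428], [0.0, -0.428, -0.904], [-1.0, -0.0, -0.0]]
wrist_force: [0.0, -0.5, -1.2]
opening: 0.0221
```

Run:
```python
from h import *
me()
cv2.imwrite('pics/w23.png',arm.grab_frame('wrist'))
```

```text
t 30.75 rack tcp mm [ -86.1 -385.4   20.6] yaw -27.62 tilt [-0. -0.] F [ 0.0032 -0.4744 -1.1601] op 0.0221 j6 [-29.9492  -4.5887]
```

View pics/w23.png

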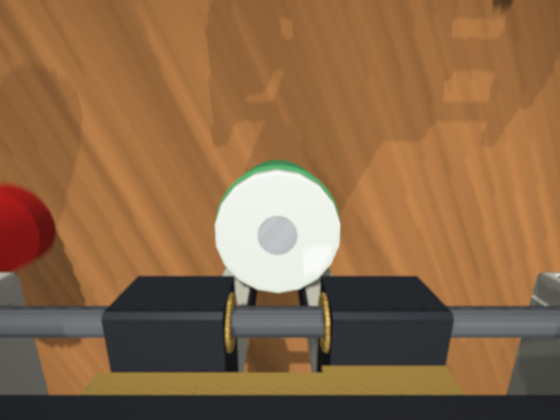

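>>> {"op": "apply_moves", "data": {"rows": [{"translation":[0,0,-0.02],"turn":[0,0,0],"claw":-0.53},{"translation":[0,0,-0.02],"turn":[0,0,0],"claw":-0.53},{"translation":[0,0,-0.02],"turn":[0,0,0],"claw":-0.53},{"translation":[0,0,-0.02],"turn":[0,0,0],"claw":-0.53},{"translation":[0,0,-0.02],"turn":[0,0,0],"claw":-0.53},{"translation":[0,0,-0.02],"turn":[0,0,0],"claw":-0.53},{"translation":[0,0,-0.018],"turn":[0,0,0],"claw":-0.53},{"translation":[0,0,-0.01],"turn":[0,0,0],"claw":-0.53},{"translation":[0,0,-0.006],"turn":[0,0,0],"claw":-0.53},{"translation":[0,0,0.015],"turn":[0,0,0],"claw":-0.53},{"translation":[0,0,0.03],"turn":[0,0,0],"claw":-0.53}]}}

```text
clock: 32.17
tcp_pos: [0.5332, -0.155, 0.0206]
tool_rot: [[-0.0, 0.904, -0.427], [0.0, -0.427, -0.904], [-1.0, -0.0, -0.0]]
wrist_force: [-0.1, 0.3, 0.2]
opening: 0.0218
```

>>> {"op": "apply_moves", "data": {"rows": [{"translation":[0,0,0],"turn":[-9.2,0,0],"claw":-0.53},{"translation":[0,0,0],"turn":[-9.2,0,0],"claw":-0.53},{"translation":[0,0,0],"turn":[-9.2,0,0],"claw":-0.53},{"translation":[0,0,0],"turn":[0,0,0],"claw":-0.53}]}}

```text
clock: 32.67
tcp_pos: [0.5332, -0.1552, 0.0206]
tool_rot: [[-0.0, 0.999, 0.037], [0.0, 0.037, -0.999], [-1.0, -0.0, -0.0]]
wrist_force: [-0.6, 0.4, -0.5]
opening: 0.0219
```

Run:
```python
from h import *
me()
cv2.imwrite('pics/w24.png',arm.grab_frame('wrist'))
```

```text
t 32.67 rack tcp mm [ -36.8 -291.    20.6] yaw -0.13 tilt [-0. -0.] F [-0.6136  0.3682 -0.4577] op 0.0219 j6 [-18.8644 -20.9968]
```

View pics/w24.png

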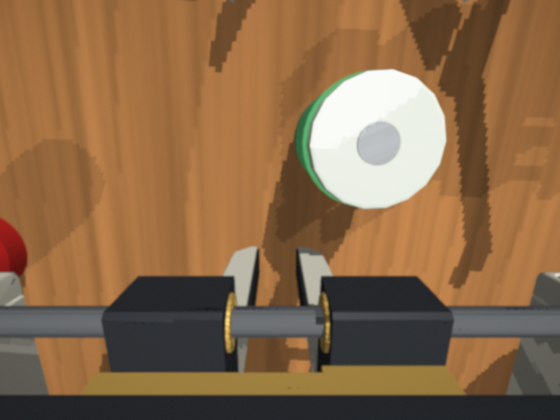

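Run:
```python
from h import *
w=px2w('wrist',378,142,.075);print(rk(w),intool(w))
```

```text
[  -0.7294 -220.6416   75.    ] [-54.352   35.5766 -70.3703]
```

>>> {"op": "apply_moves", "data": {"rows": [{"translation":[0,0.018,0],"turn":[0,0,0],"claw":-0.53},{"translation":[0,0.0185,0],"turn":[0,0,0],"claw":-0.53},{"translation":[0,0,-0.018],"turn":[0,0,0],"claw":-0.53},{"translation":[0,0,-0.018],"turn":[0,0,0],"claw":-0.53},{"translation":[0,0.0003,-0.016],"turn":[0,0,0],"claw":-0.53},{"translation":[0,0.0004,-0.02],"turn":[0,0,0],"claw":-0.53},{"translation":[0,0,-0.02],"turn":[0,0,0],"claw":-0.53},{"translation":[0,0,-0.02],"turn":[0,0,0],"claw":-0.53},{"translation":[0,0,-0.02],"turn":[0,0,0],"claw":-0.53},{"translation":[0,0,0],"turn":[0,0,0],"claw":-0.53}]}}

```text
clock: 33.98
tcp_pos: [0.5657, -0.0194, 0.0207]
tool_rot: [[0.0, 0.999, 0.041], [0.0, 0.041, -0.999], [-1.0, 0.0, -0.0]]
wrist_force: [0.2, -0.0, -0.2]
opening: 0.0218
```

Run:
```python
from h import *
me()
cv2.imwrite('pics/w25.png',arm.grab_frame('wrist'))
```

```text
t 33.98 rack tcp mm [   1.1 -156.6   20.7] yaw 0.07 tilt [ 0. -0.] F [ 0.2064 -0.044  -0.2459] op 0.0218 j6 [-4.5566 -6.8944]
```

View pics/w25.png

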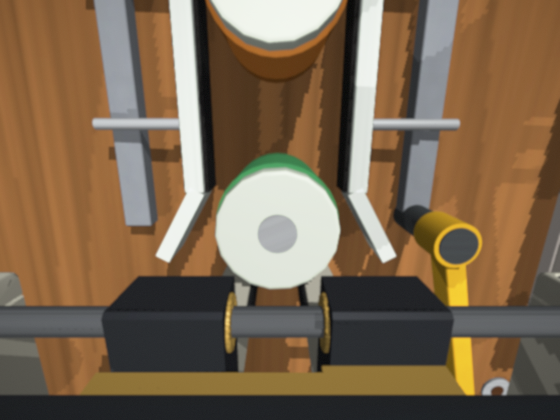

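>>> {"op": "apply_moves", "data": {"rows": [{"translation":[0,-0.0005,-0.018],"turn":[0,0,0],"claw":-0.53},{"translation":[0,0,-0.014],"turn":[0,0,0],"claw":-0.53},{"translation":[0,0,-0.006],"turn":[0,0,0],"claw":-0.53},{"translation":[0,0,-0.004],"turn":[0,0,0],"claw":-0.53},{"translation":[0,0,0],"turn":[0,0,0],"claw":-0.53}]}}

```text
clock: 34.65
tcp_pos: [0.5635, 0.0213, 0.0206]
tool_rot: [[-0.0, 0.999, 0.039], [0.0, 0.039, -0.999], [-1.0, -0.0, -0.0]]
wrist_force: [1.0, -0.8, -0.2]
opening: 0.0219
```

Run:
```python
from h import *
me()
cv2.imwrite('pics/w26.png',arm.grab_frame('wrist'))
```

```text
t 34.65 rack tcp mm [   0.6 -115.8   20.6] yaw -0.02 tilt [-0. -0.] F [ 0.9773 -0.7611 -0.2399] op 0.0219 j6 [-0.4377 -2.6889]
```

View pics/w26.png

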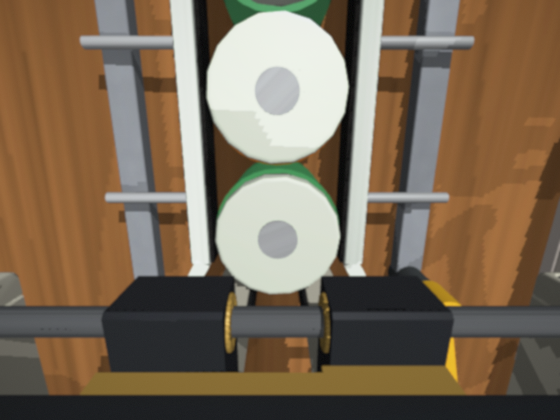

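>>> {"op": "apply_moves", "data": {"rows": [{"translation":[0,0,0.02],"turn":[0,0,0],"claw":-0.53},{"translation":[-0.045,0,0.005],"turn":[0,0,0],"claw":-0.53},{"translation":[-0.045,0,0.005],"turn":[0,0,0],"claw":-0.53},{"translation":[0,0.035,0.02],"turn":[0,0,0],"claw":-1},{"translation":[0,0.035,0.02],"turn":[0,0,0],"claw":-1},{"translation":[0,0.035,0.02],"turn":[0,0,0],"claw":-1},{"translation":[0,0.035,0.02],"turn":[0,0,0],"claw":-1},{"translation":[0,0,0],"turn":[0,0,0],"claw":-1}]}}

```text
clock: 35.7
tcp_pos: [0.7088, -0.086, 0.1095]
tool_rot: [[-0.001, 0.999, 0.037], [-0.0, 0.037, -0.999], [-1.0, -0.001, 0.0]]
wrist_force: [0.8, 0.4, -0.1]
opening: 0.0004
```

Run:
```python
from h import *
me()
cv2.imwrite('pics/w27.png',arm.grab_frame('wrist'))
f=arm.grab_frame('top');crop('','pics/t27.png',160,110,360,260,4,f)
```

```text
t 35.7 rack tcp mm [ 141.5 -228.8  109.5] yaw -0.13 tilt [-0.001  0.   ] F [ 0.7785  0.3747 -0.0575] op 0.0004 j6 [ -8.9592 -11.0918]
```

View pics/w27.png

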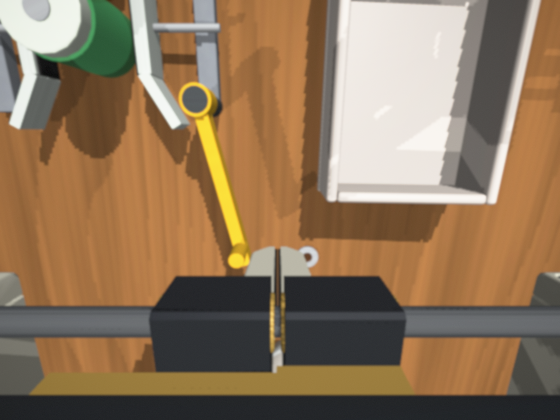

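View pics/t27.png

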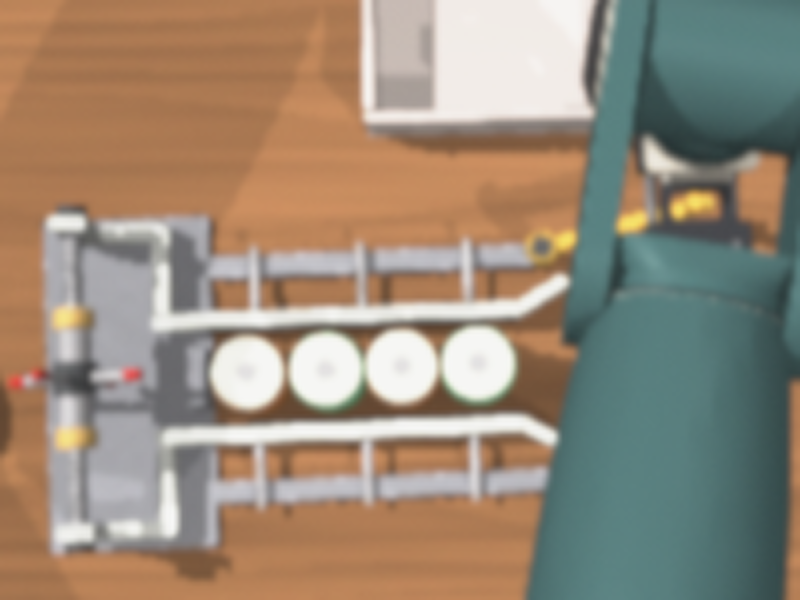

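Run:
```python
from h import *
for n,p,z in [('pin',(238,257),.076),('hinge',(196,99),.054),('washer',(308,257),.0),('dishcorner',(327,195),.055)]:
    w=px2w('wrist',*p,z);print(n,rk(w),intool(w))
import numpy as np
H=np.array([85,-135.])
prev=None
for t in [1.8,1.65,1.5,1.35,1.2,1.05,.9,.75,.6,.45,.3,.15,0,-.03]:
    P=H+85*np.array([-np.cos(t),-np.sin(t)])+(5+17.5*abs(np.sin(t))+7.5*abs(np.cos(t)))*np.array([np.sin(t),-np.cos(t)])
    print(t,P,'' if prev is None else P-prev);prev=P
```

```text
pin [ 110.9419 -240.4345   76.    ] [ 34.0332 -29.0976  13.308 ]
hinge [  83.0545 -131.2869   54.    ] [ 56.0885 -57.1125 -95.7957]
washer [ 169.9882 -273.9105    0.    ] [109.9632  30.0746  46.7205]
dishcorner [ 176.8739 -199.2654   55.    ] [ 54.9738  36.7995 -27.9471]
1.8 [ 127.4375 -212.3818] 
1.65 [ 114.6916 -217.9107] [-12.7459  -5.5289]
1.5 [ 101.9164 -221.4131] [-12.7751  -3.5024]
1.35 [  89.5264 -223.1308] [-12.3901  -1.7177]
1.2 [  76.595  -222.9302] [-12.9314   0.2006]
1.05 [  63.448  -220.6287] [-13.147    2.3014]
0.9 [  50.4697 -216.11  ] [-12.9783   4.5187]
0.75 [  38.0863 -209.3411] [-12.3834   6.7689]
0.6 [  26.7442 -200.3855] [-11.3421   8.9556]
0.45 [  16.8852 -189.4095] [-9.859 10.976]
0.3 [   8.9197 -176.6815] [-7.9655 12.7279]
0.15 [   3.2007 -162.5644] [-5.7191 14.1171]
0 [   0.  -147.5] [-3.2007 15.0644]
-0.03 [  -0.3523 -145.4661] [-0.3523  2.0339]
```

>>> {"op": "apply_moves", "data": {"rows": [{"translation":[0.034,0,-0.0065],"turn":[0,0,0],"claw":-1},{"translation":[0.0335,0,-0.0065],"turn":[0,0,0],"claw":-1},{"translation":[0,-0.013,-0.0035],"turn":[0,0,0],"claw":-1},{"translation":[0,-0.013,0.0055],"turn":[0,0,0],"claw":-1},{"translation":[0,-0.013,0.0035],"turn":[0,0,0],"claw":-1},{"translation":[0,-0.0125,0.0015],"turn":[0,0,0],"claw":-1},{"translation":[0,-0.013,0],"turn":[0,0,0],"claw":-1},{"translation":[0,-0.013,-0.0025],"turn":[0,0,0],"claw":-1}]}}

```text
clock: 36.8
tcp_pos: [0.6291, -0.078, 0.0433]
tool_rot: [[0.0, 0.999, 0.039], [-0.0, 0.039, -0.999], [-1.0, 0.0, 0.0]]
wrist_force: [1.0, 0.1, 0.8]
opening: 0.0006
```

Run:
```python
from h import *
me()
cv2.imwrite('pics/w28.png',arm.grab_frame('wrist'))
```

```text
t 36.8 rack tcp mm [  62.1 -217.7   43.3] yaw -0.04 tilt [0. 0.] F [0.9903 0.1026 0.7626] op 0.0006 j6 [ -9.3755 -11.5959]
```

View pics/w28.png

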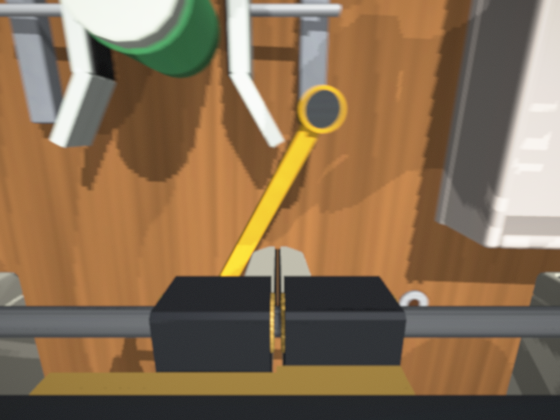

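>>> {"op": "apply_moves", "data": {"rows": [{"translation":[0,-0.012,-0.002],"turn":[0,0,0],"claw":-1},{"translation":[0,-0.0125,-0.0065],"turn":[0,0,0],"claw":-1},{"translation":[0,-0.0115,-0.009],"turn":[0,0,0],"claw":-1},{"translation":[0,-0.01,-0.011],"turn":[0,0,0],"claw":-1},{"translation":[0,-0.008,-0.0125],"turn":[0,0,0],"claw":-1},{"translation":[0,-0.006,-0.014],"turn":[0,0,0],"claw":-1},{"translation":[0,-0.003,-0.01],"turn":[0,0,0],"claw":-1},{"translation":[0,0,-0.003],"turn":[0,0,0],"claw":-1},{"translation":[0,0,0],"turn":[0,0,0],"claw":-1}]}}

```text
clock: 37.98
tcp_pos: [0.5645, -0.0123, 0.0431]
tool_rot: [[-0.0, 0.999, 0.039], [0.0, 0.039, -0.999], [-1.0, -0.0, -0.0]]
wrist_force: [0.6, 0.4, 0.2]
opening: 0.0007
```

Run:
```python
from h import *
me()
cv2.imwrite('pics/w29.png',arm.grab_frame('wrist'))
```

```text
t 37.98 rack tcp mm [   0.2 -149.4   43.1] yaw -0.01 tilt [-0. -0.] F [0.561  0.3934 0.2264] op 0.0007 j6 [-3.834  -6.0875]
```

View pics/w29.png

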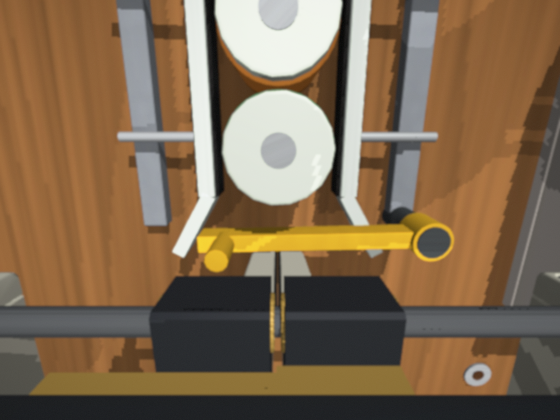

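>>> {"op": "apply_moves", "data": {"rows": [{"translation":[0,0,-0.003],"turn":[0,0,0],"claw":-1},{"translation":[0,0,-0.002],"turn":[0,0,0],"claw":-1},{"translation":[0,0,0],"turn":[0,0,0],"claw":-1}]}}

```text
clock: 38.4
tcp_pos: [0.5643, -0.0091, 0.0431]
tool_rot: [[0.0, 0.999, 0.039], [-0.003, 0.039, -0.999], [-1.0, -0.0, 0.003]]
wrist_force: [1.8, -15.0, -1.1]
opening: 0.0003
```

>>> {"op": "apply_moves", "data": {"rows": [{"translation":[0,0,-0.002],"turn":[0,0,0],"claw":-1},{"translation":[0,0,0],"turn":[0,0,0],"claw":-1}]}}

```text
clock: 38.65
tcp_pos: [0.5643, -0.0088, 0.0431]
tool_rot: [[0.0, 0.999, 0.038], [-0.006, 0.038, -0.999], [-1.0, 0.0, 0.006]]
wrist_force: [0.7, -29.4, -1.3]
opening: 0.0004
```

>>> {"op": "apply_moves", "data": {"rows": [{"translation":[0,0,0.01],"turn":[0,0,0],"claw":-1},{"translation":[0,0,0.01],"turn":[0,0,0],"claw":-1},{"translation":[-0.06,0,0],"turn":[0,0,0],"claw":-1},{"translation":[-0.06,0,0],"turn":[0,0,0],"claw":-1},{"translation":[0,0,-0.04],"turn":[0,0,0],"claw":-1},{"translation":[0,0,-0.04],"turn":[0,0,0],"claw":-1},{"translation":[0,0,-0.04],"turn":[0,0,0],"claw":-1},{"translation":[0,0,-0.04],"turn":[0,0,0],"claw":-1},{"translation":[0,0,-0.04],"turn":[0,0,0],"claw":-1},{"translation":[0,0,-0.03],"turn":[0,0,0],"claw":-1},{"translation":[0,0,0],"turn":[0,0,0],"claw":-1}]}}

```text
clock: 40.02
tcp_pos: [0.5557, 0.2058, 0.1629]
tool_rot: [[-0.0, 0.999, 0.041], [0.0, 0.041, -0.999], [-1.0, -0.0, -0.0]]
wrist_force: [-0.2, 0.1, -0.2]
opening: 0.0008
```

Run:
```python
from h import *
me()
f=arm.grab_frame('wrist');cv2.imwrite('pics/w30.png',f)
f=arm.grab_frame('top');crop('','pics/t30.png',160,110,360,260,4,f)
f=arm.grab_frame('scene');crop('','pics/s30.png',220,160,420,310,4,f)
```

```text
t 40.02 rack tcp mm [  0.   68.8 162.9] yaw 0.1 tilt [-0. -0.] F [-0.208   0.052  -0.1789] op 0.0008 j6 [17.8413 15.4772]
```

View pics/w30.png

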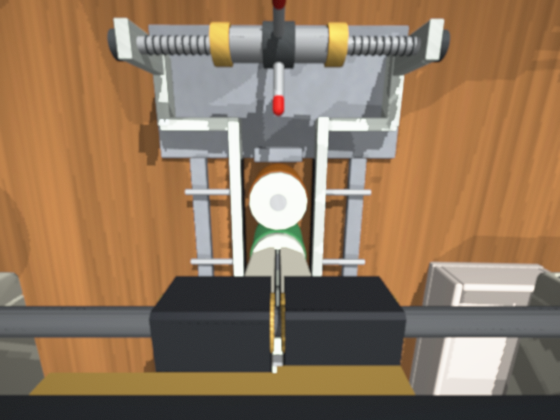

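View pics/t30.png

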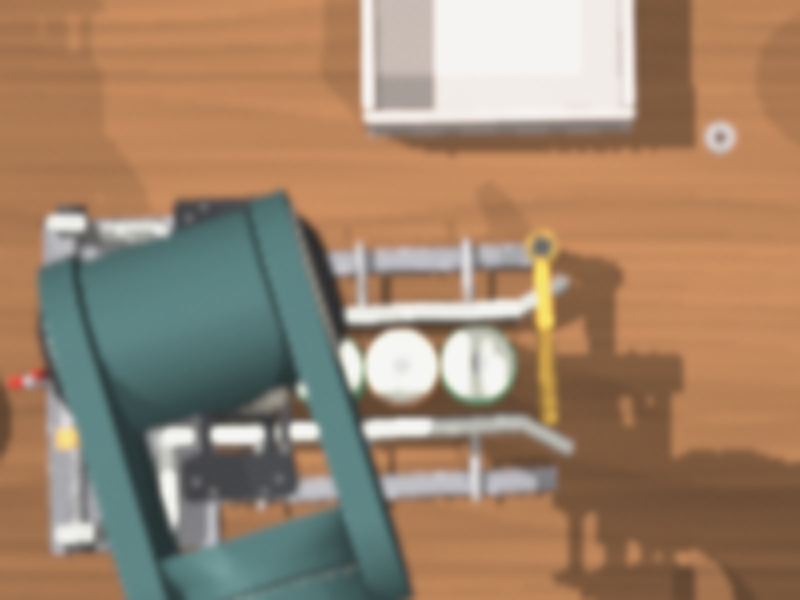

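View pics/s30.png

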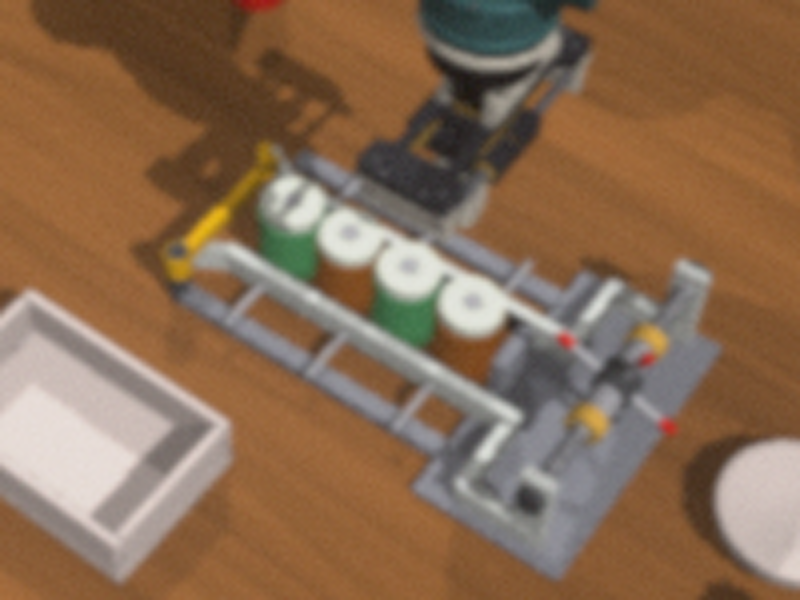

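```bash
cat >> h.py <<'E'
def r2w(p): p=np.array(p,float)/1e3; return np.r_[q+R@p[:2],p[2]]
def spokes(Y=207.):
    for th in range(0,90,10):
        print(th,[np.round(w2px('wrist',r2w((0,Y+51*np.sin(np.radians(th+k)),75+51*np.cos(np.radians(th+k))))),0).tolist() for k in (-90,0,90)])
E
python3 - <<'E'
from h import *
spokes(); print(w2px('wrist',r2w((0,207,91))),w2px('wrist',r2w((111,207,92))))
crop('','pics/w30c.png',200,0,360,140,5,cv2.imread('pics/w30.png'))
E
```

```text
0 [[278.0, 112.0], [278.0, 15.0], [278.0, -40.0]]
10 [[278.0, 110.0], [278.0, -1.0], [278.0, -32.0]]
20 [[278.0, 106.0], [278.0, -17.0], [278.0, -22.0]]
30 [[278.0, 99.0], [278.0, -30.0], [277.0, -12.0]]
40 [[278.0, 90.0], [278.0, -39.0], [277.0, -1.0]]
50 [[278.0, 79.0], [278.0, -46.0], [277.0, 11.0]]
60 [[278.0, 65.0], [278.0, -49.0], [277.0, 23.0]]
70 [[278.0, 50.0], [278.0, -49.0], [277.0, 35.0]]
80 [[278.0, 33.0], [278.0, -45.0], [277.0, 46.0]]
[277.6552  34.0468] [435.5214  33.3988]
```

View pics/w30c.png

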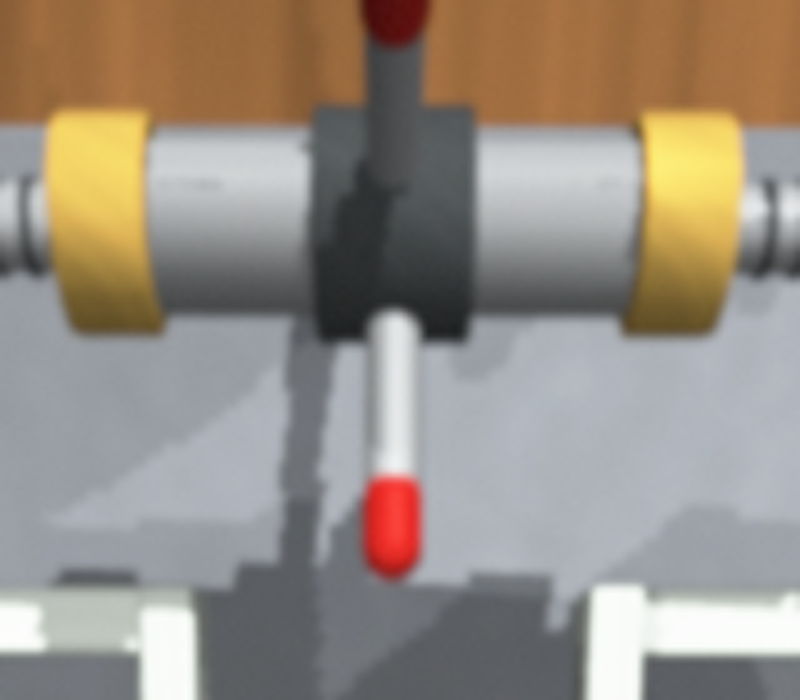

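>>> {"op": "apply_moves", "data": {"rows": [{"translation":[0,0,-0.04],"turn":[0,0,0],"claw":-1},{"translation":[0,0,-0.04],"turn":[0,0,0],"claw":-1},{"translation":[0,0,-0.033],"turn":[0,0,0],"claw":-1},{"translation":[0.034,0,0],"turn":[0,0,0],"claw":-1},{"translation":[0.03,0,0],"turn":[0,0,0],"claw":-1},{"translation":[0.004,0,0],"turn":[0,0,0],"claw":-1},{"translation":[0,0,0],"turn":[0,0,0],"claw":-1}]}}

```text
clock: 41.05
tcp_pos: [0.552, 0.3168, 0.0961]
tool_rot: [[0.001, 0.999, 0.038], [0.0, 0.038, -0.999], [-1.0, 0.001, -0.0]]
wrist_force: [-0.5, 0.4, 0.4]
opening: 0.0001
```

Run:
```python
from h import *
me()
f=arm.grab_frame('wrist');cv2.imwrite('pics/w31.png',f)
```

```text
t 41.05 rack tcp mm [  0.7 179.9  96.1] yaw -0.07 tilt [ 0.001 -0.   ] F [-0.5056  0.3686  0.4156] op 0.0001 j6 [27.5553 25.3659]
```

View pics/w31.png

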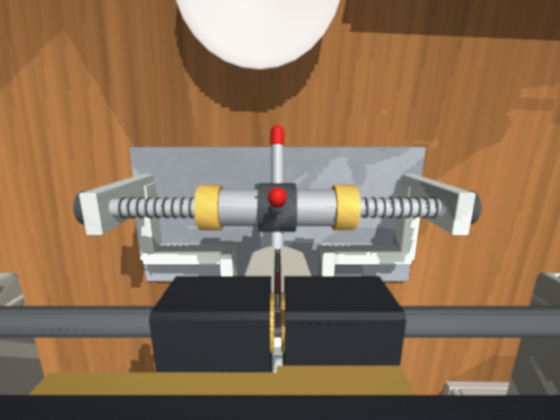

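Run:
```python
from h import *
for Y in (204,206,208): print(Y,w2px('wrist',r2w((111,Y,92))),w2px('wrist',r2w((0,Y,75))));spokes(Y)
crop('','pics/w31c.png',200,100,360,240,5,cv2.imread('pics/w31.png'))
```

```text
204 [463.5532 218.8115] [276.8901 211.8138]
0 [[277.0, 283.0], [277.0, 239.0], [277.0, 130.0]]
10 [[277.0, 288.0], [277.0, 221.0], [277.0, 131.0]]
20 [[277.0, 292.0], [277.0, 203.0], [277.0, 135.0]]
30 [[277.0, 293.0], [277.0, 185.0], [277.0, 141.0]]
40 [[277.0, 292.0], [277.0, 168.0], [277.0, 148.0]]
50 [[277.0, 287.0], [277.0, 154.0], [277.0, 156.0]]
60 [[277.0, 280.0], [277.0, 143.0], [277.0, 165.0]]
70 [[277.0, 269.0], [277.0, 136.0], [277.0, 175.0]]
80 [[277.0, 255.0], [277.0, 131.0], [277.0, 185.0]]
206 [464.1181 215.5752] [276.8842 208.8298]
0 [[277.0, 280.0], [277.0, 235.0], [277.0, 127.0]]
10 [[277.0, 285.0], [277.0, 217.0], [277.0, 128.0]]
20 [[277.0, 289.0], [277.0, 198.0], [277.0, 132.0]]
30 [[277.0, 290.0], [277.0, 180.0], [277.0, 138.0]]
40 [[277.0, 289.0], [277.0, 164.0], [277.0, 145.0]]
50 [[277.0, 284.0], [277.0, 150.0], [277.0, 153.0]]
60 [[277.0, 277.0], [277.0, 139.0], [277.0, 162.0]]
70 [[277.0, 266.0], [277.0, 132.0], [277.0, 172.0]]
80 [[277.0, 252.0], [277.0, 128.0], [277.0, 182.0]]
208 [464.6864 212.319 ] [276.8781 205.829 ]
0 [[277.0, 277.0], [277.0, 231.0], [277.0, 123.0]]
10 [[277.0, 283.0], [277.0, 213.0], [277.0, 125.0]]
20 [[277.0, 286.0], [277.0, 194.0], [277.0, 129.0]]
30 [[277.0, 287.0], [277.0, 176.0], [277.0, 135.0]]
40 [[277.0, 286.0], [277.0, 160.0], [277.0, 142.0]]
50 [[277.0, 281.0], [277.0, 146.0], [277.0, 150.0]]
60 [[277.0, 273.0], [277.0, 135.0], [277.0, 160.0]]
70 [[277.0, 262.0], [277.0, 128.0], [277.0, 170.0]]
80 [[277.0, 248.0], [277.0, 124.0], [277.0, 180.0]]
```

View pics/w31c.png

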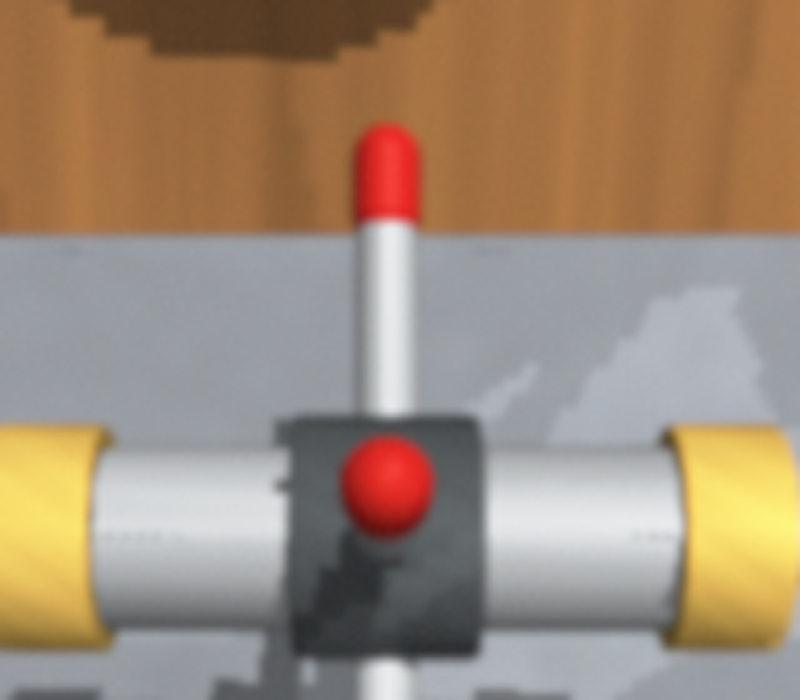

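>>> {"op": "apply_moves", "data": {"rows": [{"translation":[0.001,0,-0.01],"turn":[0,0,0],"claw":-1},{"translation":[0,0,-0.012],"turn":[0,0,0],"claw":-1},{"translation":[0,0,-0.012],"turn":[0,0,0],"claw":-1},{"translation":[0,0,-0.009],"turn":[0,0,0],"claw":-1},{"translation":[0,0,-0.002],"turn":[0,0,0],"claw":-1}]}}

```text
clock: 41.72
tcp_pos: [0.5497, 0.363, 0.0943]
tool_rot: [[0.0, 0.999, 0.04], [-0.001, 0.04, -0.999], [-1.0, 0.0, 0.001]]
wrist_force: [1.1, -5.1, 1.1]
opening: 0.0005
```

Run:
```python
from h import *
me()
f=arm.grab_frame('wrist');cv2.imwrite('pics/w32.png',f)
spokes(206)
```

```text
t 41.73 rack tcp mm [  0.3 226.2  94.3] yaw 0.02 tilt [0.    0.001] F [ 1.1372 -5.0767  1.0821] op 0.0005 j6 [31.2375 28.9664]
0 [[278.0, 339.0], [278.0, 321.0], [278.0, 202.0]]
10 [[278.0, 346.0], [278.0, 305.0], [278.0, 200.0]]
20 [[278.0, 352.0], [278.0, 288.0], [278.0, 201.0]]
30 [[278.0, 356.0], [278.0, 270.0], [278.0, 203.0]]
40 [[278.0, 358.0], [278.0, 253.0], [278.0, 208.0]]
50 [[278.0, 357.0], [278.0, 238.0], [278.0, 213.0]]
60 [[278.0, 353.0], [278.0, 224.0], [278.0, 220.0]]
70 [[278.0, 345.0], [278.0, 214.0], [278.0, 229.0]]
80 [[278.0, 335.0], [278.0, 207.0], [278.0, 237.0]]
```

View pics/w32.png

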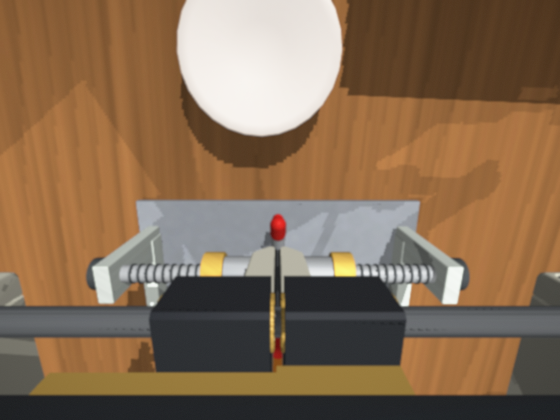

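>>> {"op": "apply_moves", "data": {"rows": [{"translation":[-0.048,0,0],"turn":[0,0,0],"claw":-1},{"translation":[0,0,0.034],"turn":[0,0,0],"claw":-1},{"translation":[0,0,0.033],"turn":[0,0,0],"claw":-1},{"translation":[0,0,0],"turn":[0,0,0],"claw":-1},{"translation":[0.048,0,0],"turn":[0,0,0],"claw":-1},{"translation":[0,0,-0.008],"turn":[0,0,0],"claw":-1},{"translation":[0,0,-0.013],"turn":[0,0,0],"claw":-1},{"translation":[0,0,-0.013],"turn":[0,0,0],"claw":-1},{"translation":[0,0,-0.013],"turn":[0,0,0],"claw":-1},{"translation":[0,0,-0.013],"turn":[0,0,0],"claw":-1},{"translation":[0,0,-0.007],"turn":[0,0,0],"claw":-1},{"translation":[0,0,-0.002],"turn":[0,0,0],"claw":-1}]}}

```text
clock: 43.28
tcp_pos: [0.5498, 0.3654, 0.0952]
tool_rot: [[0.001, 0.999, 0.04], [0.0, 0.04, -0.999], [-1.0, 0.001, -0.0]]
wrist_force: [-0.1, -4.4, 1.6]
opening: 0.0001
```

Run:
```python
from h import *
me()
f=arm.grab_frame('wrist');cv2.imwrite('pics/w33.png',f)
```

```text
t 43.27 rack tcp mm [  0.5 228.5  95.2] yaw 0.02 tilt [ 0.001 -0.   ] F [-0.0535 -4.4466  1.5668] op 0.0001 j6 [31.3969 29.1195]
```

View pics/w33.png

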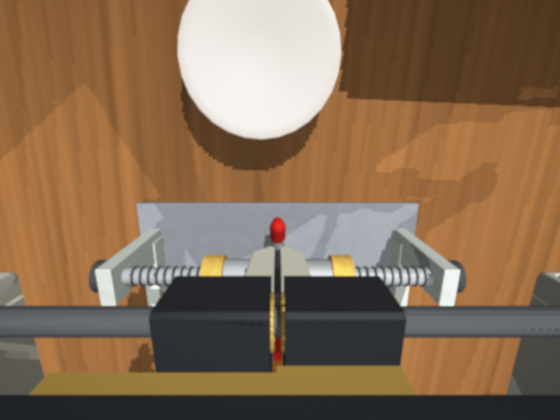

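>>> {"op": "apply_moves", "data": {"rows": [{"translation":[-0.048,0,0],"turn":[0,0,0],"claw":-1},{"translation":[0,0,0.035],"turn":[0,0,0],"claw":-1},{"translation":[0,0,0.034],"turn":[0,0,0],"claw":-1},{"translation":[0,0,0],"turn":[0,0,0],"claw":-1},{"translation":[0.049,0,0],"turn":[0,0,0],"claw":-1},{"translation":[0,0,-0.008],"turn":[0,0,0],"claw":-1},{"translation":[0,0,-0.013],"turn":[0,0,0],"claw":-1},{"translation":[0,0,-0.013],"turn":[0,0,0],"claw":-1},{"translation":[0,0,-0.013],"turn":[0,0,0],"claw":-1},{"translation":[0,0,-0.013],"turn":[0,0,0],"claw":-1},{"translation":[0,0,-0.007],"turn":[0,0,0],"claw":-1},{"translation":[0,0,-0.002],"turn":[0,0,0],"claw":-1}]}}

```text
clock: 44.82
tcp_pos: [0.5499, 0.3654, 0.0943]
tool_rot: [[0.001, 0.999, 0.04], [0.0, 0.04, -0.999], [-1.0, 0.001, -0.0]]
wrist_force: [0.5, -3.8, 1.3]
opening: 0.0001
```

>>> {"op": "apply_moves", "data": {"rows": [{"translation":[-0.048,0,0],"turn":[0,0,0],"claw":-1},{"translation":[0,0,0.035],"turn":[0,0,0],"claw":-1},{"translation":[0,0,0.034],"turn":[0,0,0],"claw":-1},{"translation":[0,0,0],"turn":[0,0,0],"claw":-1},{"translation":[0.048,0,0],"turn":[0,0,0],"claw":-1},{"translation":[0,0,-0.008],"turn":[0,0,0],"claw":-1},{"translation":[0,0,-0.013],"turn":[0,0,0],"claw":-1},{"translation":[0,0,-0.013],"turn":[0,0,0],"claw":-1},{"translation":[0,0,-0.013],"turn":[0,0,0],"claw":-1},{"translation":[0,0,-0.013],"turn":[0,0,0],"claw":-1},{"translation":[0,0,-0.007],"turn":[0,0,0],"claw":-1},{"translation":[0,0,-0.002],"turn":[0,0,0],"claw":-1}]}}

```text
clock: 46.32
tcp_pos: [0.5499, 0.3654, 0.0942]
tool_rot: [[0.001, 0.999, 0.04], [0.0, 0.04, -0.999], [-1.0, 0.001, -0.0]]
wrist_force: [-0.4, -4.9, 1.2]
opening: 0.0005
```

Run:
```python
from h import *
me()
f=arm.grab_frame('wrist');cv2.imwrite('pics/w34.png',f)
```

```text
t 46.33 rack tcp mm [  0.5 228.6  94.2] yaw 0.02 tilt [ 0.001 -0.   ] F [-0.4355 -4.8523  1.2094] op 0.0005 j6 [31.3985 29.1222]
```

View pics/w34.png

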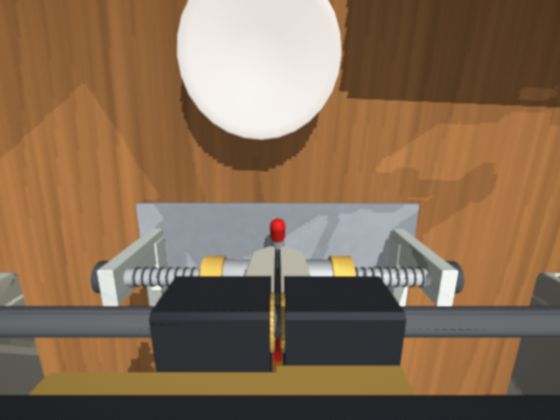

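>>> {"op": "apply_moves", "data": {"rows": [{"translation":[-0.048,0,0],"turn":[0,0,0],"claw":-1},{"translation":[0,0,0.035],"turn":[0,0,0],"claw":-1},{"translation":[0,0,0.034],"turn":[0,0,0],"claw":-1},{"translation":[0,0,0],"turn":[0,0,0],"claw":-1},{"translation":[0.048,0,0],"turn":[0,0,0],"claw":-1},{"translation":[0,0,-0.008],"turn":[0,0,0],"claw":-1},{"translation":[0,0,-0.013],"turn":[0,0,0],"claw":-1},{"translation":[0,0,-0.013],"turn":[0,0,0],"claw":-1},{"translation":[0,0,-0.013],"turn":[0,0,0],"claw":-1},{"translation":[0,0,-0.013],"turn":[0,0,0],"claw":-1},{"translation":[0,0,-0.007],"turn":[0,0,0],"claw":-1},{"translation":[0,0,-0.002],"turn":[0,0,0],"claw":-1}]}}

```text
clock: 47.88
tcp_pos: [0.5498, 0.3654, 0.0942]
tool_rot: [[0.001, 0.999, 0.04], [0.0, 0.04, -0.999], [-1.0, 0.001, -0.0]]
wrist_force: [-0.1, -4.7, 1.2]
opening: 0.0004
```

>>> {"op": "apply_moves", "data": {"rows": [{"translation":[-0.048,0,0],"turn":[0,0,0],"claw":-1},{"translation":[0,0,0.035],"turn":[0,0,0],"claw":-1},{"translation":[0,0,0.034],"turn":[0,0,0],"claw":-1},{"translation":[0,0,0],"turn":[0,0,0],"claw":-1},{"translation":[0.048,0,0],"turn":[0,0,0],"claw":-1},{"translation":[0,0,-0.008],"turn":[0,0,0],"claw":-1},{"translation":[0,0,-0.013],"turn":[0,0,0],"claw":-1},{"translation":[0,0,-0.013],"turn":[0,0,0],"claw":-1},{"translation":[0,0,-0.013],"turn":[0,0,0],"claw":-1},{"translation":[0,0,-0.013],"turn":[0,0,0],"claw":-1},{"translation":[0,0,-0.007],"turn":[0,0,0],"claw":-1},{"translation":[0,0,-0.002],"turn":[0,0,0],"claw":-1}]}}

```text
clock: 49.38
tcp_pos: [0.5499, 0.3654, 0.0942]
tool_rot: [[0.001, 0.999, 0.04], [0.0, 0.04, -0.999], [-1.0, 0.001, -0.0]]
wrist_force: [0.2, -4.4, 1.5]
opening: 0.0004
```

Run:
```python
from h import *
me()
f=arm.grab_frame('wrist');cv2.imwrite('pics/w35.png',f)
f=arm.grab_frame('scene');crop('','pics/s35.png',220,160,420,310,4,f)
```

```text
t 49.38 rack tcp mm [  0.5 228.5  94.2] yaw 0.02 tilt [ 0.001 -0.   ] F [ 0.243  -4.3612  1.4867] op 0.0004 j6 [31.3977 29.1209]
```

View pics/w35.png

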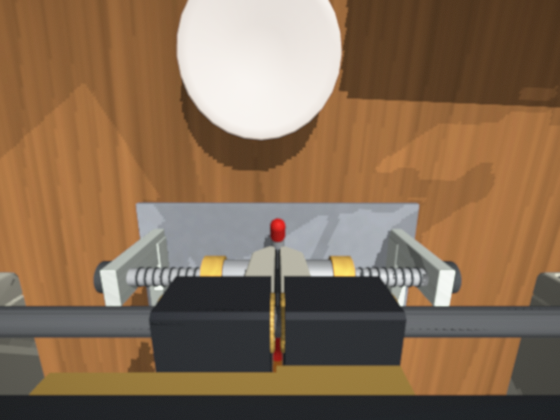

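View pics/s35.png

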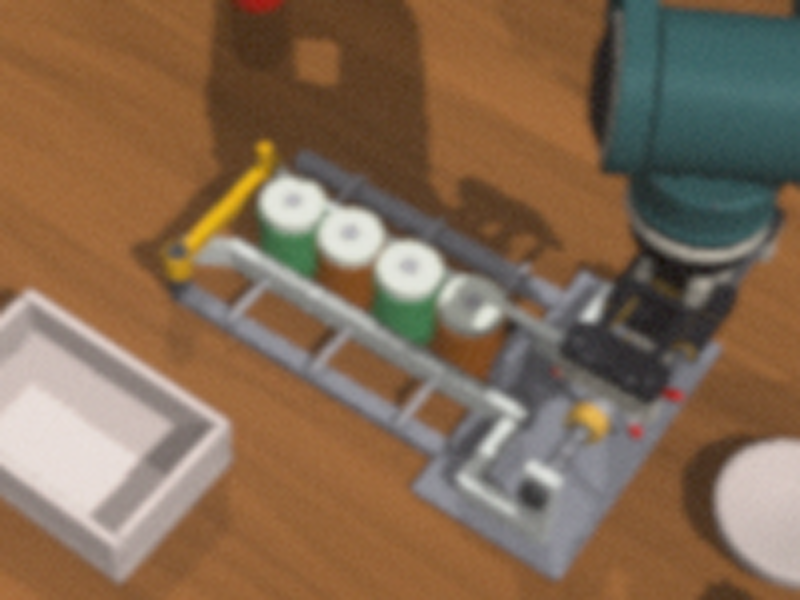

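>>> {"op": "apply_moves", "data": {"rows": [{"translation":[-0.048,0,0],"turn":[0,0,0],"claw":-1},{"translation":[0,0,0.035],"turn":[0,0,0],"claw":-1},{"translation":[0,0,0.034],"turn":[0,0,0],"claw":-1},{"translation":[0,0,0],"turn":[0,0,0],"claw":-1},{"translation":[0.048,0,0],"turn":[0,0,0],"claw":-1},{"translation":[0,0,-0.008],"turn":[0,0,0],"claw":-1},{"translation":[0,0,-0.013],"turn":[0,0,0],"claw":-1},{"translation":[0,0,-0.013],"turn":[0,0,0],"claw":-1},{"translation":[0,0,-0.013],"turn":[0,0,0],"claw":-1},{"translation":[0,0,-0.013],"turn":[0,0,0],"claw":-1},{"translation":[0,0,-0.007],"turn":[0,0,0],"claw":-1},{"translation":[0,0,-0.002],"turn":[0,0,0],"claw":-1}]}}

```text
clock: 50.98
tcp_pos: [0.5499, 0.3654, 0.0942]
tool_rot: [[0.001, 0.999, 0.04], [0.0, 0.04, -0.999], [-1.0, 0.001, -0.0]]
wrist_force: [0.8, -4.4, 1.4]
opening: 0.0005
```

>>> {"op": "apply_moves", "data": {"rows": [{"translation":[-0.048,0,0],"turn":[0,0,0],"claw":-1},{"translation":[0,0,0.035],"turn":[0,0,0],"claw":-1},{"translation":[0,0,0.034],"turn":[0,0,0],"claw":-1},{"translation":[0,0,0],"turn":[0,0,0],"claw":-1},{"translation":[0.048,0,0],"turn":[0,0,0],"claw":-1},{"translation":[0,0,-0.008],"turn":[0,0,0],"claw":-1},{"translation":[0,0,-0.013],"turn":[0,0,0],"claw":-1},{"translation":[0,0,-0.013],"turn":[0,0,0],"claw":-1},{"translation":[0,0,-0.013],"turn":[0,0,0],"claw":-1},{"translation":[0,0,-0.013],"turn":[0,0,0],"claw":-1},{"translation":[0,0,-0.007],"turn":[0,0,0],"claw":-1},{"translation":[0,0,-0.002],"turn":[0,0,0],"claw":-1}]}}

```text
clock: 52.48
tcp_pos: [0.5499, 0.3654, 0.0943]
tool_rot: [[0.001, 0.999, 0.04], [0.0, 0.04, -0.999], [-1.0, 0.001, -0.0]]
wrist_force: [0.1, -5.0, 2.3]
opening: 0.0005
```

Run:
```python
from h import *
me()
f=arm.grab_frame('wrist');crop('','pics/w36.png',180,150,380,300,4,f)
```

```text
t 52.48 rack tcp mm [  0.5 228.6  94.3] yaw 0.02 tilt [ 0.001 -0.   ] F [ 0.0621 -5.0106  2.2587] op 0.0005 j6 [31.3995 29.1236]
```

View pics/w36.png

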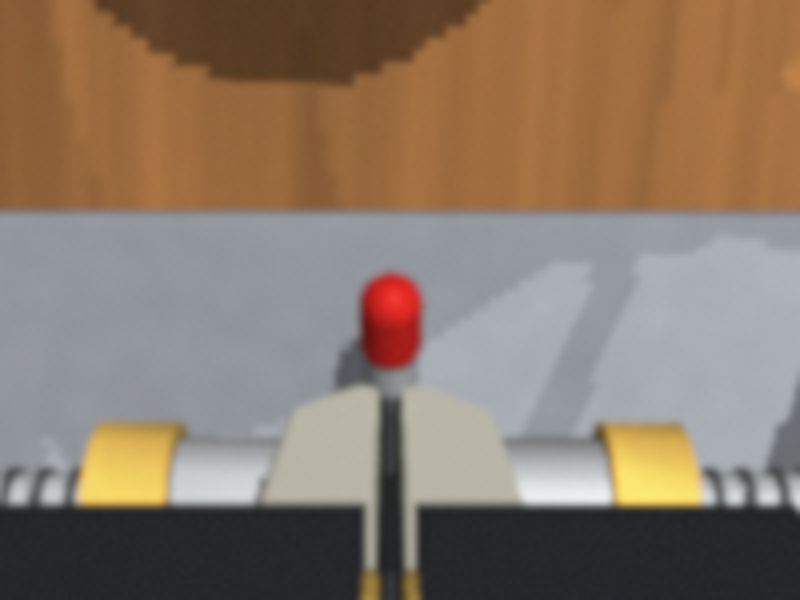

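>>> {"op": "apply_moves", "data": {"rows": [{"translation":[-0.048,0,0],"turn":[0,0,0],"claw":-1},{"translation":[0,0,0.035],"turn":[0,0,0],"claw":-1},{"translation":[0,0,0.034],"turn":[0,0,0],"claw":-1},{"translation":[0,0,0],"turn":[0,0,0],"claw":-1},{"translation":[0.048,0,0],"turn":[0,0,0],"claw":-1},{"translation":[0,0,-0.008],"turn":[0,0,0],"claw":-1},{"translation":[0,0,-0.013],"turn":[0,0,0],"claw":-1},{"translation":[0,0,-0.013],"turn":[0,0,0],"claw":-1},{"translation":[0,0,-0.013],"turn":[0,0,0],"claw":-1},{"translation":[0,0,-0.01],"turn":[0,0,0],"claw":-1},{"translation":[0,0,0],"turn":[0,0,0],"claw":-1}]}}

```text
clock: 53.9
tcp_pos: [0.5504, 0.354, 0.0945]
tool_rot: [[0.001, 0.999, 0.04], [0.001, 0.04, -0.999], [-1.0, 0.001, -0.001]]
wrist_force: [0.3, -0.1, 2.5]
opening: 0.0007
```

Run:
```python
from h import *
me()
f=arm.grab_frame('wrist');crop('','pics/w37.png',180,150,380,300,4,f);spokes(206)
```

```text
t 53.9 rack tcp mm [  0.5 217.1  94.5] yaw 0.03 tilt [ 0.001 -0.001] F [ 0.3208 -0.0803  2.546 ] op 0.0007 j6 [30.5012 28.2   ]
0 [[278.0, 328.0], [278.0, 305.0], [278.0, 188.0]]
10 [[278.0, 335.0], [278.0, 288.0], [278.0, 186.0]]
20 [[278.0, 340.0], [278.0, 271.0], [277.0, 187.0]]
30 [[278.0, 344.0], [278.0, 253.0], [277.0, 191.0]]
40 [[278.0, 345.0], [278.0, 236.0], [277.0, 195.0]]
50 [[278.0, 343.0], [278.0, 221.0], [277.0, 202.0]]
60 [[278.0, 338.0], [278.0, 208.0], [277.0, 209.0]]
70 [[278.0, 330.0], [278.0, 198.0], [277.0, 218.0]]
80 [[278.0, 319.0], [278.0, 191.0], [277.0, 227.0]]
```

View pics/w37.png

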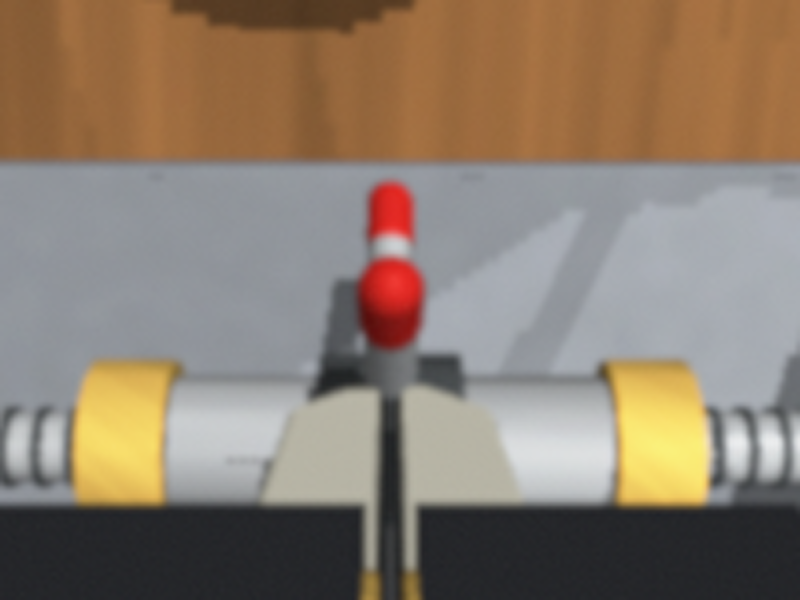

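>>> {"op": "apply_moves", "data": {"rows": [{"translation":[0,0,-0.008],"turn":[0,0,0],"claw":-1},{"translation":[0,0,-0.004],"turn":[0,0,0],"claw":-1},{"translation":[-0.048,0,0],"turn":[0,0,0],"claw":-1},{"translation":[0,0,0.035],"turn":[0,0,0],"claw":-1},{"translation":[0,0,0.034],"turn":[0,0,0],"claw":-1},{"translation":[0,0,0],"turn":[0,0,0],"claw":-1},{"translation":[0.044,0,0],"turn":[0,0,0],"claw":-1},{"translation":[0,0,-0.006],"turn":[0,0,0],"claw":-1},{"translation":[0,0,-0.008],"turn":[0,0,0],"claw":-1},{"translation":[0,0,-0.005],"turn":[0,0,0],"claw":-1}]}}

```text
clock: 55.2
tcp_pos: [0.5523, 0.3154, 0.0996]
tool_rot: [[0.002, 0.999, 0.04], [0.0, 0.04, -0.999], [-1.0, 0.002, -0.0]]
wrist_force: [0.6, -4.0, 2.4]
opening: -0.0
```

Run:
```python
from h import *
me()
f=arm.grab_frame('wrist');cv2.imwrite('pics/w38.png',f);spokes(206)
```

```text
t 55.2 rack tcp mm [  0.9 178.5  99.6] yaw 0.0 tilt [ 0.002 -0.   ] F [ 0.6242 -3.9899  2.3673] op -0.0 j6 [27.4509 25.1912]
0 [[277.0, 277.0], [277.0, 231.0], [277.0, 125.0]]
10 [[277.0, 282.0], [277.0, 213.0], [277.0, 126.0]]
20 [[277.0, 285.0], [277.0, 195.0], [277.0, 130.0]]
30 [[277.0, 286.0], [277.0, 177.0], [277.0, 136.0]]
40 [[277.0, 284.0], [277.0, 161.0], [277.0, 143.0]]
50 [[277.0, 280.0], [277.0, 148.0], [277.0, 151.0]]
60 [[277.0, 272.0], [277.0, 137.0], [277.0, 160.0]]
70 [[277.0, 261.0], [277.0, 130.0], [277.0, 170.0]]
80 [[277.0, 247.0], [277.0, 126.0], [277.0, 180.0]]
```

View pics/w38.png

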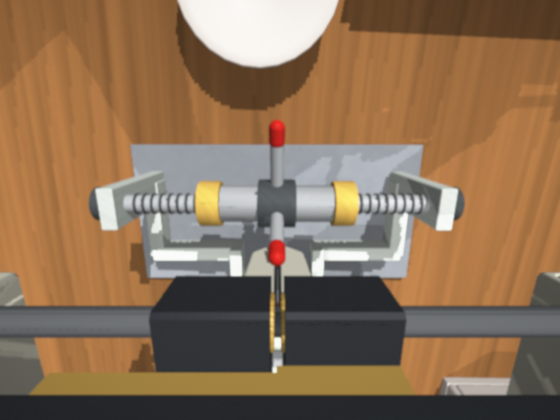

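>>> {"op": "apply_moves", "data": {"rows": [{"translation":[0,0,-0.003],"turn":[0,0,0],"claw":-1},{"translation":[0,0,0],"turn":[0,0,0],"claw":-1}]}}

```text
clock: 55.5
tcp_pos: [0.5517, 0.3178, 0.0979]
tool_rot: [[0.001, 0.999, 0.039], [0.001, 0.039, -0.999], [-1.0, 0.001, -0.001]]
wrist_force: [0.7, -0.9, 0.6]
opening: 0.0003
```

>>> {"op": "apply_moves", "data": {"rows": [{"translation":[0,0,-0.003],"turn":[0,0,0],"claw":-1},{"translation":[0,0,0],"turn":[0,0,0],"claw":-1}]}}

```text
clock: 55.75
tcp_pos: [0.5515, 0.3205, 0.0973]
tool_rot: [[0.0, 0.999, 0.039], [0.0, 0.039, -0.999], [-1.0, 0.0, -0.0]]
wrist_force: [0.5, -2.7, 1.8]
opening: 0.0005
```

>>> {"op": "apply_moves", "data": {"rows": [{"translation":[0,0,-0.003],"turn":[0,0,0],"claw":-1},{"translation":[0,0,0],"turn":[0,0,0],"claw":-1}]}}

```text
clock: 56.0
tcp_pos: [0.5513, 0.3235, 0.0972]
tool_rot: [[0.0, 0.999, 0.039], [0.0, 0.039, -0.999], [-1.0, 0.0, -0.0]]
wrist_force: [0.8, -2.1, 2.6]
opening: 0.0004
```

>>> {"op": "apply_moves", "data": {"rows": [{"translation":[0,0,-0.003],"turn":[0,0,0],"claw":-1},{"translation":[0,0,0],"turn":[0,0,0],"claw":-1}]}}

```text
clock: 56.25
tcp_pos: [0.5512, 0.3259, 0.0971]
tool_rot: [[0.0, 0.999, 0.039], [-0.001, 0.039, -0.999], [-1.0, -0.0, 0.001]]
wrist_force: [1.0, -8.4, 5.1]
opening: 0.0004
```

>>> {"op": "apply_moves", "data": {"rows": [{"translation":[0,0,-0.002],"turn":[0,0,0],"claw":-1},{"translation":[0,0,0],"turn":[0,0,0],"claw":-1}]}}

```text
clock: 56.5
tcp_pos: [0.5513, 0.3263, 0.0971]
tool_rot: [[-0.0, 0.999, 0.038], [-0.004, 0.038, -0.999], [-1.0, -0.001, 0.004]]
wrist_force: [0.4, -21.5, 7.3]
opening: 0.0
```

Run:
```python
from h import *
me()
f=arm.grab_frame('wrist');cv2.imwrite('pics/w39.png',f);spokes(206)
```

```text
t 56.5 rack tcp mm [  0.3 189.4  97.1] yaw -0.07 tilt [-0.001  0.004] F [  0.3836 -21.4675   7.2836] op 0.0 j6 [28.4331 26.28  ]
0 [[278.0, 291.0], [278.0, 253.0], [278.0, 142.0]]
10 [[278.0, 297.0], [278.0, 236.0], [278.0, 143.0]]
20 [[278.0, 301.0], [278.0, 217.0], [278.0, 146.0]]
30 [[278.0, 303.0], [278.0, 199.0], [278.0, 151.0]]
40 [[278.0, 302.0], [278.0, 183.0], [278.0, 157.0]]
50 [[278.0, 299.0], [278.0, 169.0], [278.0, 165.0]]
60 [[278.0, 292.0], [278.0, 157.0], [278.0, 174.0]]
70 [[278.0, 282.0], [278.0, 149.0], [278.0, 183.0]]
80 [[278.0, 269.0], [278.0, 144.0], [278.0, 193.0]]
```

View pics/w39.png

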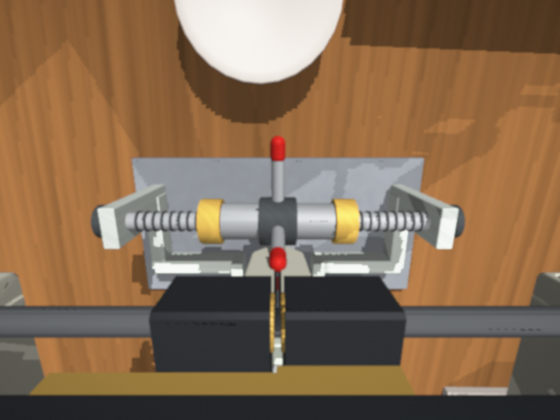

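>>> {"op": "apply_moves", "data": {"rows": [{"translation":[0,0,0.01],"turn":[0,0,0],"claw":-1},{"translation":[0,0,0.02],"turn":[0,0,0],"claw":-1},{"translation":[-0.05,0,0],"turn":[0,0,0],"claw":-1},{"translation":[-0.05,0,0],"turn":[0,0,0],"claw":-1},{"translation":[-0.03,0,0.03],"turn":[0,0,0],"claw":-1},{"translation":[0,0,0.04],"turn":[0,0,0],"claw":-1},{"translation":[0,0,0.04],"turn":[0,0,0],"claw":-1},{"translation":[0,0,0.04],"turn":[0,0,0],"claw":-1},{"translation":[0,0,0.04],"turn":[0,0,0],"claw":-1},{"translation":[0,0,0.04],"turn":[0,0,0],"claw":-1},{"translation":[0,0,0.04],"turn":[0,0,0],"claw":-1},{"translation":[0,0,0],"turn":[0,0,0],"claw":-1}]}}

```text
clock: 58.05
tcp_pos: [0.5624, 0.026, 0.227]
tool_rot: [[0.0, 0.999, 0.036], [0.0, 0.036, -0.999], [-1.0, 0.0, -0.0]]
wrist_force: [-0.5, -0.2, 0.5]
opening: 0.0005
```

Run:
```python
from h import *
me()
f=arm.grab_frame('wrist');cv2.imwrite('pics/w40.png',f)
f=arm.grab_frame('scene');crop('','pics/s40.png',220,160,420,310,4,f)
```

```text
t 58.05 rack tcp mm [  -0.4 -111.1  227. ] yaw -0.19 tilt [ 0. -0.] F [-0.4783 -0.1855  0.5154] op 0.0005 j6 [ 0.0519 -2.0195]
```

View pics/w40.png

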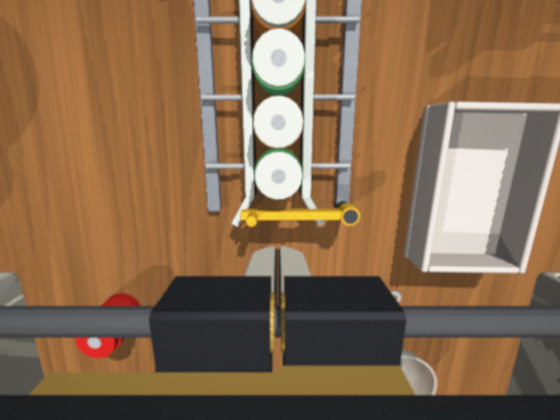

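View pics/s40.png

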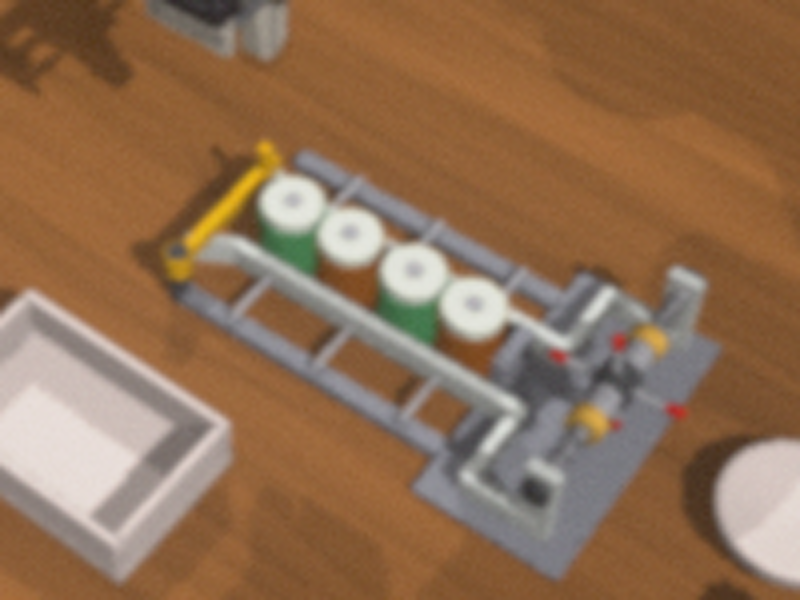

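Run:
```python
from h import *
C=arm.get_calibration('wrist')
crop('','pics/w40c.png',190,0,370,230,3,cv2.imread('pics/w40.png'))
f=arm.grab_frame('top');crop('','pics/t40.png',165,150,325,260,5,f)
s=arm.grab_frame('scene');crop('','pics/s40b.png',270,190,370,260,8,s)
for n,(u,v) in dict(G2=(278,176),A2=(278,122),G1=(278,57)).items():
    for z in (.075,.085): print(n,z,rk(px2w('wrist',u,v,z,C)))
```

```text
G2 0.075 [  0.072  -80.4923  75.    ]
G2 0.085 [  0.0385 -79.0536  85.    ]
A2 0.075 [  0.1396 -25.4849  75.    ]
A2 0.085 [  0.104 -25.782  85.   ]
G1 0.075 [ 0.2131 34.2597 75.    ]
G1 0.085 [ 0.1752 32.0773 85.    ]
```

View pics/w40c.png

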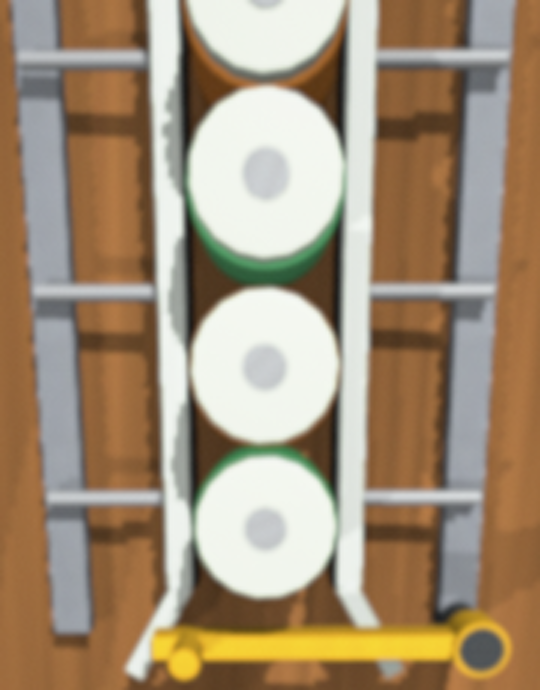

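View pics/t40.png

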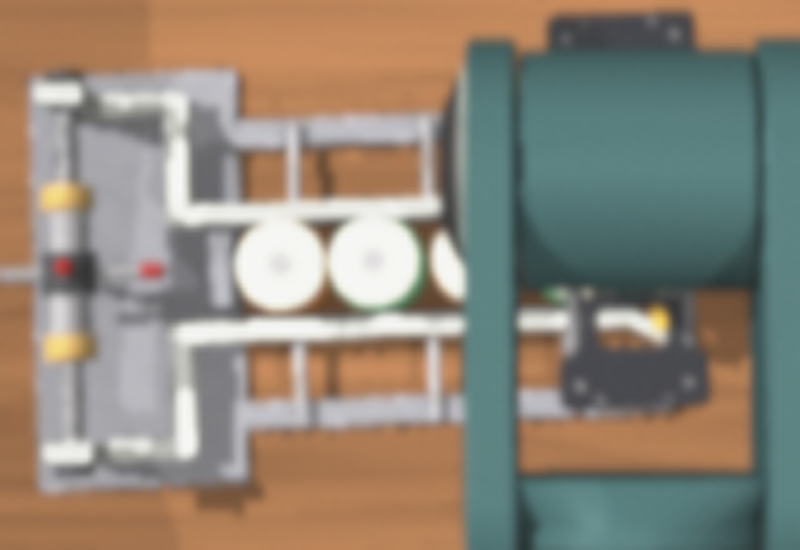

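View pics/s40b.png

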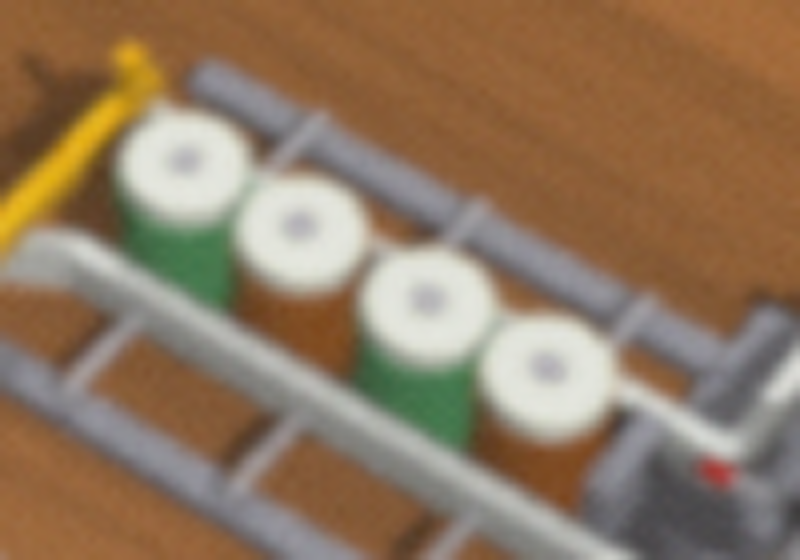

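Run:
```python
from h import *
me();print(arm.hand_in())
```

```text
t 58.25 rack tcp mm [  -0.1 -108.   227.1] yaw 0.01 tilt [-0. -0.] F [ 0.5595 -0.2504 -0.6509] op 0.0007 j6 [ 0.3558 -1.9135]
the job is handed in; nothing more can be done
None
```

All four jars (two amber, two green) are in single file in the lane, the gate is shut, and the turnbuckle is at its stop. I handed the job in at about 58 s. The hand-in gives no verdict.

**Jars:** I tried gripping the first jar, but it tilted and slipped back during the slide. I let it stand upright again and pushed all four low, between half-open fingers, instead. I left the red and turquoise look-alikes alone.

**Gate:** I pushed it against its hard stop, where the force rose to about 29 N.

**Turnbuckle:** I turned it with ten spoke pushes. The last push met a firm stop at about 21 N. The spokes then sat about 84° past a quarter turn, and 14 rad gives 82°.

**Final checks:**
- In the last pictures all four jars stand upright. The three I measured are within about 0.3 mm of the lane's middle line, at y of about -80, -25 and +34 mm.
- The first jar, at the stop end, was cut off in that wrist view. It measured y ≈ 84 mm when I placed it, and the last top view shows it still there.
- The gate lies straight across the mouth and the rails are close along the row. The arm is clear of everything. I never touched the bowl, saucers or dish.

**What disagreed:** The scene camera placed the jars about 8 to 10 mm off from the other two cameras, so I used the top and wrist cameras. One green jar sat about 5 mm further along the lane at the end than where I had left it, still well within limits.

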